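Assemble and clamp an optical sensor head, then zero its light meter

TASK

Build up the optical head: drop the lens into the barrel first, then the black spacer ring, then every filter that is on the bench, all lying flat. Swing the yoke fully over the barrel and screw the brass retaining ring down (clockwise) until its sprung foot clamps the stack. Then take the stylus, press the meter's recessed zero button right down with it for a moment, and put the stylus back upright in its stand, leaving the other things on the bench where they are.

Things in the scene. Friction and masses are not known exactly. Their poses are not given: they have to be found in the camera images.
- barrel_floor (a point): centre of the inner floor of the head's aluminium barrel, 15 mm above the bench. The barrel stands upright on a steel base plate that is fixed to the bench; bore 48 mm diameter and 38 mm deep, outside 58 mm (66 mm at the rim). Its axes are those of the head: z up along the bore, y towards the yoke's post. The head's place and yaw vary
- barrel_mouth (a point): centre of the barrel's open mouth, 53 mm above the bench, 38 mm above barrel_floor; over the top 10 mm the bore flares by 4 mm all round to 56 mm. Lens, spacer, filters and barrel are smooth and slide easily on one another (friction about 0.2); a part let go tilted can still come to rest askew in the bore and then needs a gentle push down
- lens: round lens, the thickest part: clear glass in an aluminium rim (looks pale all over), 44 mm diameter, 10 mm thick, the same either way up, 35 g; origin at its centre, z along its axis. Lies flat on the bench on the right, among the spacer and filters in mixed places
- spacer: black plastic spacer ring, 44 mm outside, 32 mm bore, 8 mm high; origin at its centre, z along its axis
- filter1: optical filter, greenish glass in a dark steel rim, 44 mm diameter, 6 mm thick, the same either way up; origin at its centre, z along its axis. One to three filters are present (None when absent), all alike
- filter2: optical filter, greenish glass in a dark steel rim, 44 mm diameter, 6 mm thick, the same either way up; origin at its centre, z along its axis. One to three filters are present (None when absent), all alike
- filter3: optical filter, greenish glass in a dark steel rim, 44 mm diameter, 6 mm thick, the same either way up; origin at its centre, z along its axis. One to three filters are present (None when absent), all alike
- yoke (a joint): swing angle (rad) of the steel yoke about its upright post, which stands 75 mm from the barrel's axis along +y of barrel_floor: 0 = closed against its stop, ring exactly over the barrel; it grows counter-clockwise seen from above, and starts open at 1.35 to 1.7. Stiff friction hinge (0.25 N m) that stays where left; pulling the ring off the barrel axis while screwing can drag it open again. Yoke plate 57 to 64 mm above the bench
- yoke_knob (a point): middle (height 82 mm) of the upright black knob at the yoke's tail, 16 mm diameter, its top 96 mm above the bench and its foot 64 mm; 70 mm from the post's axis on the side away from the ring, so it lies beyond the post (145 mm from the barrel axis along +y of barrel_floor) when the yoke is closed
- ring_grip (a point): centre, on the ring's axis, of the grip of the brass retaining ring carried by the yoke, 75 mm from the post: a knurled collar 48 mm diameter and 22 mm tall (11 mm above and below this point), to be gripped from above. 95 mm above the bench when fully up (as at the start); collar bottom then 20 mm above the yoke plate. It sinks as the ring is screwed down
- ring (a joint): angle (rad) by which the retaining ring has been screwed down, 0 (fully up, as at the start) to 8.3, growing clockwise seen from above; it sinks 2.2 mm per rad, with 0.06 N m friction, and stays where left. Its foot is a steel disc 39 mm diameter whose underside is 39.5 mm above barrel_floor at 0, so it meets a stack h mm high at (39.5 - h) / 2.2 rad: about 7.0, 4.3 and 1.6 rad for one, two and three filters
- foot (a joint): how far (m) the ring's sprung foot has been pushed up into the ring by the stack beneath, 0 = free, to 0.004; 3.5 N per mm. The stack is clamped when this is more than 1 mm; 2 mm (about 0.9 rad past first touch) is a good firm clamp
- stylus: white stylus standing upright in its stand, 113 mm long, 30 g: steel tip 6 mm diameter over the lowest 28 mm, above it a grip of 14 mm diameter; origin at the tip's end, z up along it
- stand_hole (a point): centre of the mouth of the hole in the top of the stylus stand, a fixed black block 55 x 55 x 50 mm; mouth 50 mm above the bench, hole 17 mm diameter and 42 mm deep. The stylus rests on the hole's floor
- zero_top (a point): centre of the top of the meter's white zero button, 15 mm diameter, facing up, 66 mm above the bench; it sits 7 mm down inside a steel collar of 18 mm inner diameter (26 mm outside, rim 73 mm above the bench) on the top of the grey meter box (160 x 200 x 60 mm, fixed)
- zero (a joint): how far (m) the zero button is pressed, 0 to 0.004, spring loaded: about 1.5 N to start and 5 N fully down. Pressed counts from 3 mm, held 0.2 s, by the stylus
- driver: screwdriver with a grey handle, 160 mm long, lying at the back of the work area; leave it (origin on its underside)
- jar: small closed jar, 44 mm diameter, 50 mm tall; leave it (origin on its underside)
- spool: wire spool standing on end, 56 mm diameter, 36 mm tall; leave it (origin on its underside)
- tape: roll of paper tape lying flat, 68 mm outside, 18 mm tall; leave it (origin on its underside)
- blockcase: white plastic case 60 x 40 x 20 mm; leave it (origin on its underside)
- tweezers: tweezers, closed flat, 120 mm long, 8 mm tall; leave them (origin on its underside)
Mind the look-alikes: they are no part of the job. What is shaped like the filter2 but pink, purple or red is not meant.

How it is judged:
By the outcome, as a careful person would: the job done as asked, in the order asked, and still so for the second after the job is handed in, with the robot touching nothing.
Of filter1, filter2, filter3 only 1 to 3 are there at a start; the rules pass over those that are not, and their reading is None.
At some moment in a run one of lens, spacer, filter1, filter2, filter3 may be knocked a few centimetres aside while the robot is not near it.
It also fails if it takes over 192 s, if anything falls off the work surface, if the arm or the gripper's body presses on something with over 40 N, if the wrist force passes 120 N, or if a joint passes its speed limit or range.

ROBOT

A 6-joint arm with a two-finger parallel gripper is mounted at the origin on the work surface. World frame = base frame: x ahead of the robot, y to its left, z up, the work surface at z = 0. Lengths are in mm, angles in rad, forces in N, time in s.
With the tool pointing down it reaches from about 350 to 725 mm from the base axis. Payload 6 kg.
Tool frame: the origin (TCP) lies at the very end of the fingers, on their centre line; the grasp point (between the pads) lies 19 mm behind it (r.grip_point_offset is the distance from the TCP to the grasp point, in mm); z points along the fingers, y is the direction in which the jaws open and shut (so a half turn about z gives the same grasp; the last joint's range is limited). The gripper opens to 85 mm and grips with 20 to 120 N. Pads are 22 mm wide; open, the fingers measure 114 mm over their backs; the gripper's body (76 mm by 85 mm) begins 54 mm behind the grasp point. The pads swing forward as they close: fully open they stand 13 mm farther back than shut.
Start: joints at [-0.903, 0.04, 0.085, 0, -1.615, -0.334], TCP at [196.59, -566.856, 231.261] pointing down, gripper open.
Joint ranges: [-2.56, 2.56], [-1.29, 2.01], [-1.08, 1.49], [-3.29, 1.98], [-2.81, -0.18], [-2.99, 2.99]. Speed limits (rad/s): [2.57, 2.57, 3.01, 3.14, 3.14, 3.14].

INTERFACE

Orientations are given as a 3x3 rotation matrix whose columns are the frame's x, y, z axes.
In Python, from plant import r gives the robot as it stands.
- The arm moves only by the tool arm_command, never from a script. Its argument "commands" is a list of rows, each a list of 7 numbers: the shift along the tool's x, y, z in mm, then the turn, a rotation vector about the tool's x, y, z in degrees, then the opening, from 0 (shut) to 1 (fully open). A call has 1 to 10 rows; each row shifts and turns the commanded pose from where the row before left it, along the tool's axes as they then stand; what a row does not reach is not made up. A row lasts 1/12 s, in which the tool goes at most 41.7 mm and 7.16 degrees, less where a joint would pass 70% of its speed; a pose out of reach is approached as far as the arm can. A call with a gripper value outside its range is refused whole. The fingers move at their own pace and stop on an object; "newtons" is the grip in N (left out, the last holds). Time passes only in rows, so rows that do not move let the fingers close. It gives the time, the measured TCP pose, the force and the opening at its end, in the units of the state.
- r.state(): the state, without advancing time (a new reading comes with each control period).
- r.camera(name): name is "side" or "top"; returns the picture (480x640x3 uint8, blue, green, red); there is no depth.
- r.camera_info(name): a dict with "K" (3x3 intrinsics, pixels), "distortion" ([k1, k2, p1, p2, k3] as OpenCV has them; the pictures are not rectified), "R" (3x3) and "t" (3): a world point X has camera coordinates R X + t. Camera axes: x right, y down, z forward; pixel columns grow to the right and rows downward; lengths in mm; the calibration is good to about 2 mm. A picture is of the moment at which its call begins. camera_info takes no time and is no camera call.
- r.finish_job(): hands the job in, once; it reports no verdict.
The state is a dict: "time_s": time; "joint_pos": joint angles; "qd": joint speeds; "effort": joint torques, N m; "eef_pos": TCP position; "orientation": TCP orientation; "ft_force": force on the tool from outside, world axes, zero at the start; "wrist_torque": the same for the moment, N m; "gripper_width": finger opening in mm.
Only numpy, scipy, OpenCV 4.12 (cv2) and the standard library are available. Lean on these libraries where they do the work, as an engineer would, in place of code of your own. Each camera call takes 0.05 s, during which the arm holds its last target.

## Working session

There is one attempt and no reset: what is moved stays moved. The work goes in short steps, Python scripts to look and compute and a tool call to move; the robot and the scene stay as the last step left them, time stands still between calls to the robot, and variables do not carry over. Pictures are saved under pics/ and viewed, and the job is handed in when it is done.

Besides the shell and the picture viewer there is one more tool, called after ">>>" as name(argument=value, ...) on one line, values as JSON. arm_command: Moves the arm, as the interface text tells. Its arguments: {"type":"object","properties":{"commands":{"type":"array","items":{"type":"array","items":{"type":"number"}}},"newtons":{"type":"number"}},"required":["commands"]}

```bash
ls; mkdir -p pics; python3 - <<'E'
from plant import r
import cv2
for n in("top","side"):
    cv2.imwrite(f"pics/{n}0.png",r.camera(n))
    i=r.camera_info(n);print(n,i)
print(r.state())
E
```

```text
pics
top {'K': array([[511.01160487,   0.        , 321.68795246],
       [  0.        , 511.01160487, 232.44377035],
       [  0.        ,   0.        ,   1.        ]]), 'distortion': array([0.00828853, 0.        , 0.        , 0.        , 0.        ]), 'R': array([[ 0.00428265, -0.99969323,  0.02439491],
       [-0.9969859 , -0.00615829, -0.0773382 ],
       [ 0.0774647 , -0.02399016, -0.99670642]]), 't': array([ -64.1887278 ,  520.50576355, 1034.76800459])}
side {'K': array([[537.78736825,   0.        , 317.49266748],
       [  0.        , 537.78736825, 234.3282999 ],
       [  0.        ,   0.        ,   1.        ]]), 'distortion': array([-0.00139956,  0.        ,  0.        ,  0.        ,  0.        ]), 'R': array([[-0.8522347 , -0.52305787,  0.01031858],
       [-0.3149147 ,  0.49715087, -0.80849845],
       [ 0.41776159, -0.69227991, -0.58840784]]), 't': array([400.84854681, 241.88801225, 839.93622605])}
{'time_s': 0.1, 'joint_pos': array([-9.03286863e-01,  4.07585493e-02,  8.39249271e-02, -4.23197028e-04,
       -1.61554174e+00, -3.33702276e-01]), 'qd': array([-0.00131615, -0.00062941,  0.00240216,  0.00051048,  0.00022432,
        0.0003894 ]), 'effort': array([-3.58286285e-03, -3.69342756e+01,  3.48287022e+01,  6.95179224e+00,
       -4.47485188e-03, -8.28475379e-06]), 'eef_pos': array([ 196.55727659, -566.56646666,  230.37980933]), 'orientation': array([[-9.44795667e-01, -3.27659475e-01, -6.45441866e-04],
       [-3.27660090e-01,  9.44794480e-01,  1.50183113e-03],
       [ 1.17720714e-04,  1.63040908e-03, -9.99998664e-01]]), 'ft_force': array([-0.4933847 , -0.51831886, -0.53989951]), 'wrist_torque': array([-0.00481209, -0.06292919, -0.04532723]), 'gripper_width': 85.28071577297658}
```

View pics/top0.png

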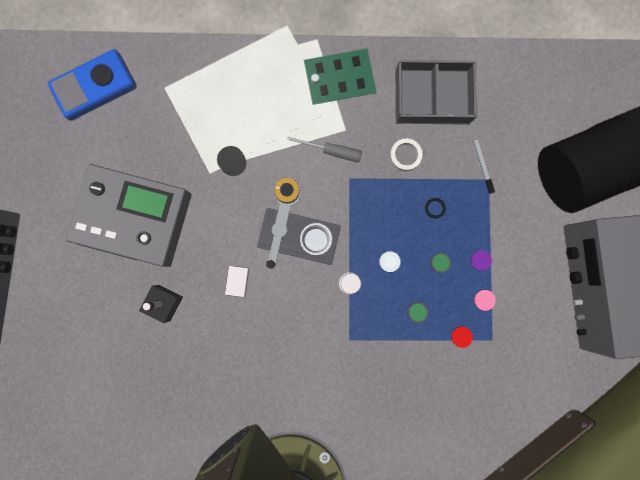

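View pics/side0.png

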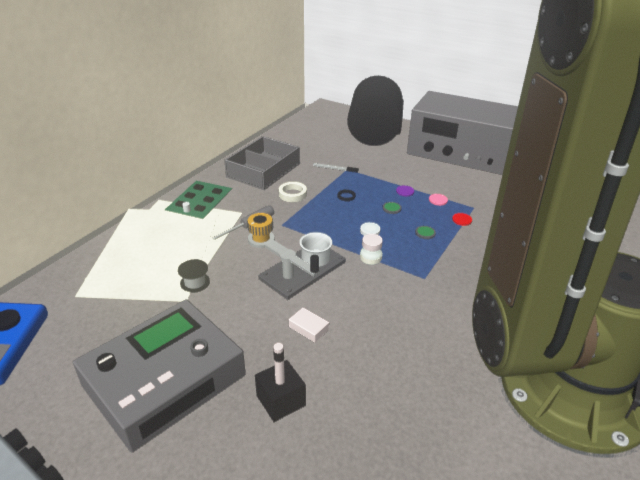

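```bash
cat > h.py <<'E'
from plant import r
import cv2, numpy as np
def cam(n):
    i=r.camera_info(n); return np.array(i["K"]),np.array(i["distortion"]),np.array(i["R"]),np.array(i["t"])
def p2w(n,px,z):
    K,d,R,t=cam(n)
    u=cv2.undistortPoints(np.array(px,float).reshape(-1,1,2),K,d).reshape(-1,2)
    D=np.c_[u,np.ones(len(u))]@R; C=-R.T@t
    s=(z-C[2])/D[:,2]; return C+D*s[:,None]
def w2p(n,X):
    K,d,R,t=cam(n)
    return cv2.projectPoints(np.array(X,float).reshape(-1,1,3),cv2.Rodrigues(R)[0],t,K,d)[0].reshape(-1,2)
def crop(n,name,x0,y0,x1,y1,s=4):
    im=r.camera(n); cv2.imwrite("pics/"+name,cv2.resize(im[y0:y1,x0:x1],None,fx=s,fy=s,interpolation=cv2.INTER_CUBIC))
    return im
def st():
    s=r.state();o=s["orientation"]
    print("t",round(s["time_s"],2),"p",s["eef_pos"].round(1),"yawx",np.degrees(np.arctan2(o[1,0],o[0,0])).round(1),"tilt",o[:2,2].round(3),"q",s["joint_pos"].round(2),"F",s["ft_force"].round(1),"w",round(s["gripper_width"],1))
    return s
def go(x,y,z,yaw=None):
    s=st();o=s["orientation"];d=np.array([x,y,z])-s["eef_pos"]
    a=np.degrees(np.arctan2(o[1,0],o[0,0]))
    print("tool shift",(o.T@d).round(1),"turn z", None if yaw is None else round(-((yaw-a+180)%360-180),1))
E
python3 - <<'E'
from h import *
im=cv2.imread("pics/top0.png")
cv2.imwrite("pics/c1.png",cv2.resize(im[170:350,330:500],None,fx=3.3,fy=3.3,interpolation=cv2.INTER_CUBIC))
cv2.imwrite("pics/c2.png",cv2.resize(im[170:330,60:350],None,fx=2.7,fy=2.7,interpolation=cv2.INTER_CUBIC))
im=cv2.imread("pics/side0.png")
cv2.imwrite("pics/c3.png",cv2.resize(im[200:440,190:450],None,fx=2.5,fy=2.5,interpolation=cv2.INTER_CUBIC))
E
```

```text
(no output)
```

View pics/c1.png

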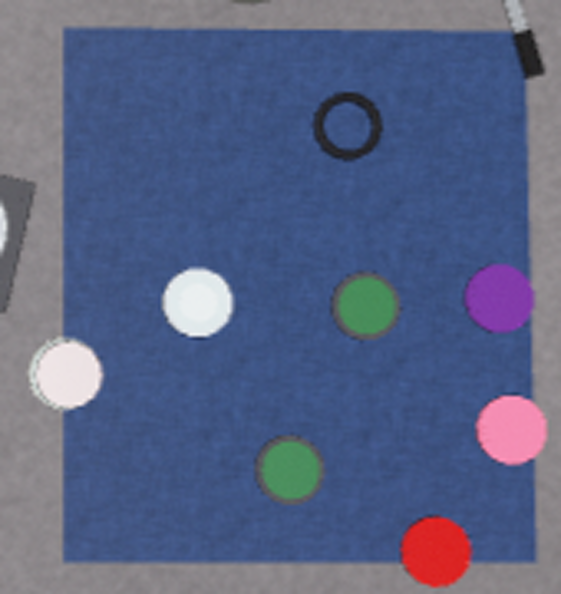

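View pics/c2.png

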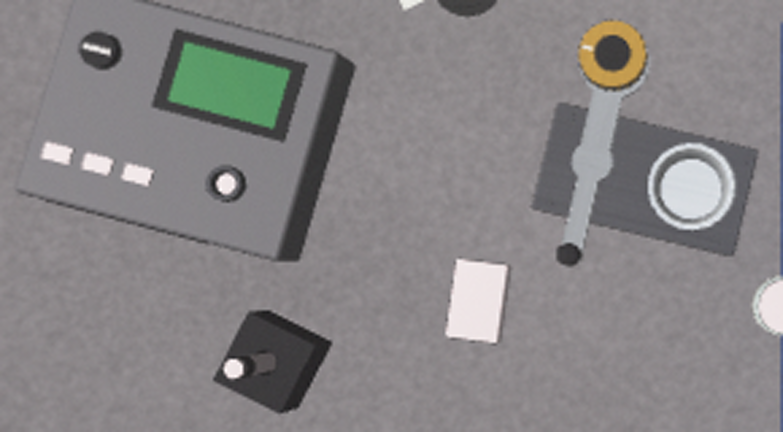

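View pics/c3.png

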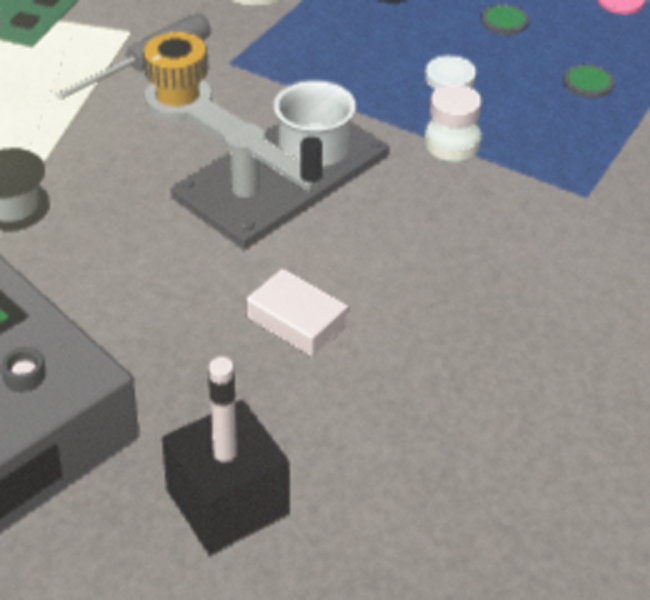

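```bash
cat > det.py <<'E'
from h import *
def cen(mask,box,minA=60):
    x0,y0,x1,y1=box
    m=np.zeros_like(mask);m[y0:y1,x0:x1]=mask[y0:y1,x0:x1]
    n,l,s,c=cv2.connectedComponentsWithStats(m.astype(np.uint8))
    return [(c[i],s[i,4]) for i in range(1,n) if s[i,4]>minA]
def masks(im):
    hsv=cv2.cvtColor(im,cv2.COLOR_BGR2HSV).astype(int);H,S,V=hsv[...,0],hsv[...,1],hsv[...,2]
    return dict(green=(abs(H-65)<20)&(S>80)&(V>60),white=(S<60)&(V>185),dark=(V<65),gold=(abs(H-20)<8)&(S>110)&(V>90))
E
python3 - <<'E'
from det import *
im=cv2.imread("pics/top0.png");M=masks(im)
mat=(345,175,500,345)
for k,z,b in(("green",6,mat),("white",10,mat),("dark",8,mat),("gold",106,(260,160,310,215)),("dark",96,(262,255,280,275)),("white",53,(295,220,335,260)),("white",121,(135,295,160,315)),("white",66,(130,225,155,250)),("dark",73,(130,225,158,250))):
    for c,a in cen(M[k],b,12): print(k,c.round(1),a,p2w("top",c,z).round(1)[0])
print(p2w("top",[[350,283]],50), p2w("top",[[236,281]],20))
E
```

```text
green [440.8 262.2] 228 [ 460.9 -311.9    6. ]
green [417.7 312.1] 234 [ 357.2 -262.1    6. ]
white [389.6 261.3] 332 [ 462.1 -203.5   10. ]
white [351.4 283.2] 268 [ 416.5 -123.9   10. ]
dark [489.6 185.9] 73 [ 623.1 -417.7    8. ]
dark [435.1 207.6] 137 [ 575.8 -300.8    8. ]
gold [286.7 189.7] 317 [595.5   7.7 106. ]
dark [270.6 263.7] 44 [454.8  37.3  96. ]
white [316.9 238.7] 190 [505.6 -51.1  53. ]
white [315.6 239.6] 385 [503.9 -48.6  53. ]
white [146.  306.1] 39 [375.7 262.2 121. ]
white [143.2 237.6] 40 [505. 289.  66.]
dark [139.4 236.6] 14 [506.4 294.2  73. ]
dark [148.7 238.6] 18 [502.7 276.2  73. ]
[[ 417.70998017 -117.72853347   50.        ]] [[420.29407803 113.25420008  20.        ]]
```

>>> arm_command(commands=[[0,0,0,0,0,-7,1],[0,0,0,0,0,-7.1,1],[0,0,0,0,0,-7.1,1],[0,0,0,0,0,-7.1,1],[0,0,0,0,0,-7.1,1],[0,0,0,0,0,-7.1,0.8],[0,0,0,0,0,-7.1,0.8],[0,0,0,0,0,-7.1,0.8],[0,0,0,0,0,-7.1,0.8],[0,0,0,0,0,-7.1,0.8]], newtons=40)

```text
time_s: 0.93
eef_pos: [196.5, -566.7, 230.7]
orientation: [[0.007, -1.0, -0.0], [-1.0, -0.007, 0.001], [-0.001, 0.0, -1.0]]
ft_force: [-0.3, 0.6, -0.7]
gripper_width: 68.2
```

```bash
python3 -c "
from h import *
go(462,-203.5,50,-90)"
```

```text
t 0.93 p [ 196.5 -566.7  230.7] yawx -89.6 tilt [-0.     0.001] q [-0.9   0.04  0.08 -0.   -1.62  0.91] F [-0.3  0.6 -0.7] w 68.2
tool shift [-361.2 -267.9  180.9] turn z 0.4
```

>>> arm_command(commands=[[-15,-11,0,0,0,0.4,0.8],[-28,-21,10,0,0,0,0.8],[-32,-24,12,0,0,0,0.8],[-32,-24,12,0,0,0,0.8],[-32,-24,12,0,0,0,0.8],[-32,-24,12,0,0,0,0.8],[-32,-24,12,0,0,0,0.8],[-32,-24,12,0,0,0,0.8],[-32,-24,12,0,0,0,0.8],[-32,-24,12,0,0,0,0.8]])

```text
time_s: 1.77
eef_pos: [422.6, -267.9, 124.8]
orientation: [[-0.007, -1.0, 0.0], [-1.0, 0.007, 0.0], [-0.0, -0.0, -1.0]]
ft_force: [0.2, 0.3, 0.9]
gripper_width: 68.1
```

>>> arm_command(commands=[[-30,-22,18,0,0,0,0.8],[-22,-16,28,0,0,0,0.8],[-10,-6,28,0,0,0,0.8],[0,0,0,0,0,0,0.8],[0,0,0,0,0,0,0.8]])

```text
time_s: 2.18
eef_pos: [465.4, -207.5, 49.9]
orientation: [[-0.005, -1.0, -0.004], [-1.0, 0.005, 0.0], [-0.0, 0.004, -1.0]]
ft_force: [0.0, 0.5, 0.9]
gripper_width: 68.8
```

```bash
python3 -c "
from h import *
go(462,-203.5,20,-90)
cv2.imwrite('pics/top1.png',r.camera('top'));cv2.imwrite('pics/side1.png',r.camera('side'))"
```

```text
t 2.18 p [ 465.4 -207.5   49.9] yawx -90.3 tilt [-0.004  0.   ] q [-0.02 -0.15 -0.43 -0.   -1.29  0.02] F [0.  0.5 0.9] w 68.8
tool shift [-4.   3.2 29.9] turn z -0.3
```

View pics/top1.png

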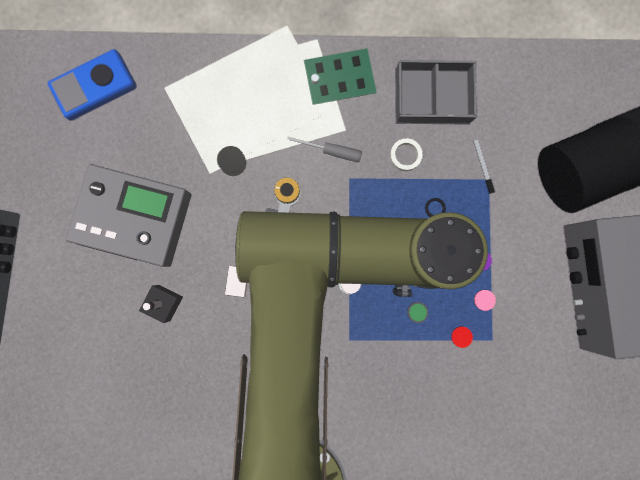

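View pics/side1.png

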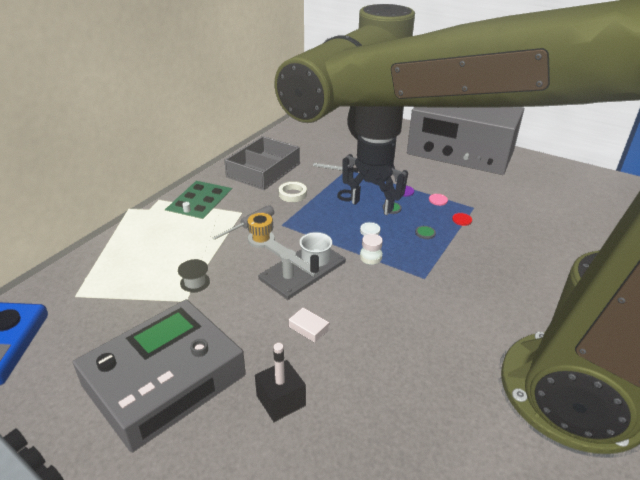

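```bash
python3 -c "
from h import *
print(w2p('side',[[465.4,-207.5,50],[465.4,-207.5,120],[462,-203.5,10]]),w2p('top',[[465.4,-207.5,50],[465.4,-207.5,400]]))
im=cv2.imread('pics/side1.png');cv2.imwrite('pics/c4.png',cv2.resize(im[130:280,320:480],None,fx=4,fy=4))"
```

```text
[[370.52606044 211.73399465]
 [372.84871722 183.41046891]
 [369.82848873 228.40790254]] [[394.65100703 259.30513202]
 [438.71611546 252.71705977]]
```

View pics/c4.png

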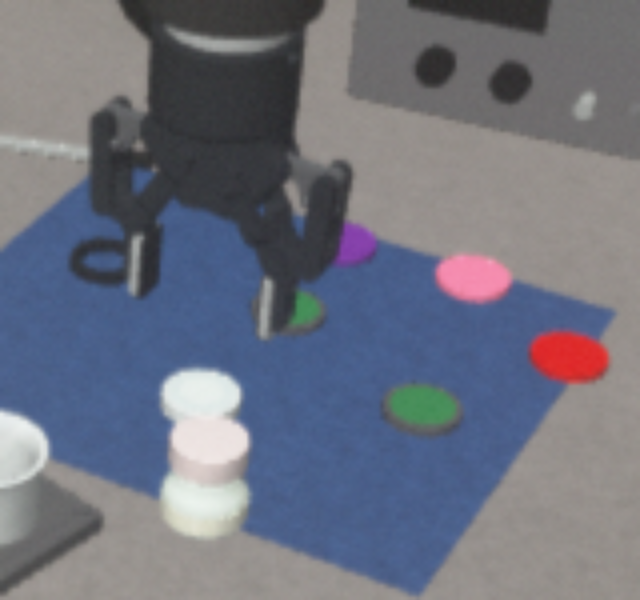

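>>> arm_command(commands=[[-2,1,20,0,0,0,0.8],[-1,1,16,0,0,0,0.8],[0,0,0,0,0,0,0.8],[0,0,0,0,0,0,0.8]])

```text
time_s: 2.62
eef_pos: [464.4, -206.0, 16.7]
orientation: [[-0.008, -1.0, 0.001], [-1.0, 0.008, -0.001], [0.001, -0.001, -1.0]]
ft_force: [0.4, -1.3, 0.7]
gripper_width: 68.2
```

```bash
python3 -c "
from h import *
go(462,-203.5,2,-90)
crop('side','s2.png',320,150,440,270,5)"
```

```text
t 2.62 p [ 464.4 -206.    16.7] yawx -90.4 tilt [ 0.001 -0.001] q [-0.02 -0.13 -0.47  0.   -1.22  0.01] F [ 0.4 -1.3  0.7] w 68.2
tool shift [-2.5  2.5 14.7] turn z -0.4
```

View pics/s2.png

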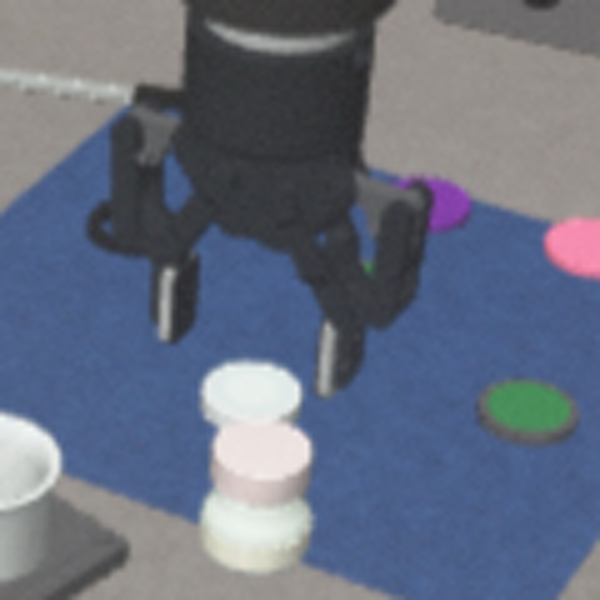

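>>> arm_command(commands=[[-2.5,2.5,13,0,0,0,0.8],[0,0,0,0,0,0,0.6],[0,0,0,0,0,0,0.4],[0,0,0,0,0,0,0.2],[0,0,0,0,0,0,0.2],[0,0,0,0,0,0,0.2],[0,0,0,0,0,0,0.2],[0,0,0,0,0,0,0.2]], newtons=30)

```text
time_s: 3.33
eef_pos: [462.8, -203.0, 4.0]
orientation: [[-0.006, -1.0, 0.002], [-1.0, 0.006, -0.001], [0.001, -0.002, -1.0]]
ft_force: [-0.9, 0.1, 6.1]
gripper_width: 42.1
```

```bash
python3 -c "
from h import *
go(505,-50,100,-90)
crop('side','s3.png',320,150,440,270,5)"
```

```text
t 3.33 p [ 462.8 -203.     4. ] yawx -90.4 tilt [ 0.002 -0.001] q [-0.01 -0.12 -0.49  0.   -1.2   0.01] F [-0.9  0.1  6.1] w 42.1
tool shift [-153.2  -41.4  -96.1] turn z -0.4
```

View pics/s3.png

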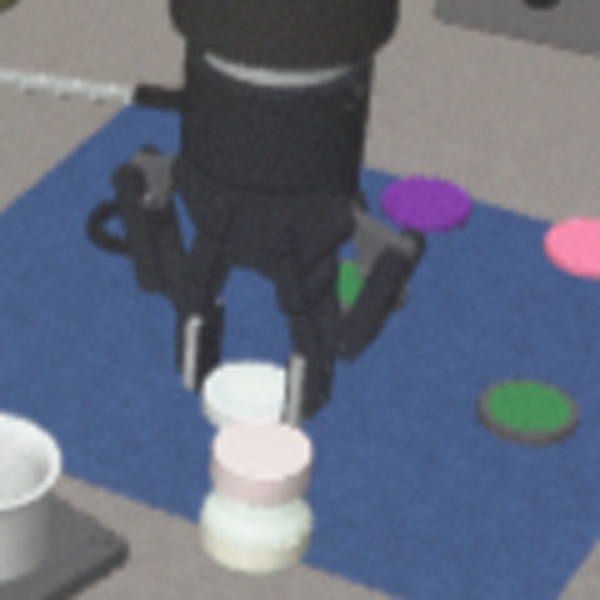

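>>> arm_command(commands=[[0,0,-5,0,0,0,0.2],[0,0,-15,0,0,0,0.2],[0,0,-30,0,0,0,0.2],[0,0,-30,0,0,0,0.2],[0,0,-20,0,0,0,0.2],[0,0,0,0,0,0,0.2]])

```text
time_s: 3.88
eef_pos: [464.3, -203.3, 108.1]
orientation: [[-0.006, -1.0, 0.008], [-1.0, 0.006, -0.002], [0.002, -0.008, -1.0]]
ft_force: [0.3, 0.3, 0.2]
gripper_width: 41.6
```

```bash
python3 -c "
from h import *
go(505,-50,100,-90)
crop('side','s4.png',320,100,440,220,5)"
```

```text
t 3.88 p [ 464.3 -203.3  108.1] yawx -90.4 tilt [ 0.008 -0.002] q [-0.01 -0.2  -0.37  0.   -1.4   0.01] F [0.3 0.3 0.2] w 41.6
tool shift [-153.5  -39.7    8.1] turn z -0.4
```

View pics/s4.png

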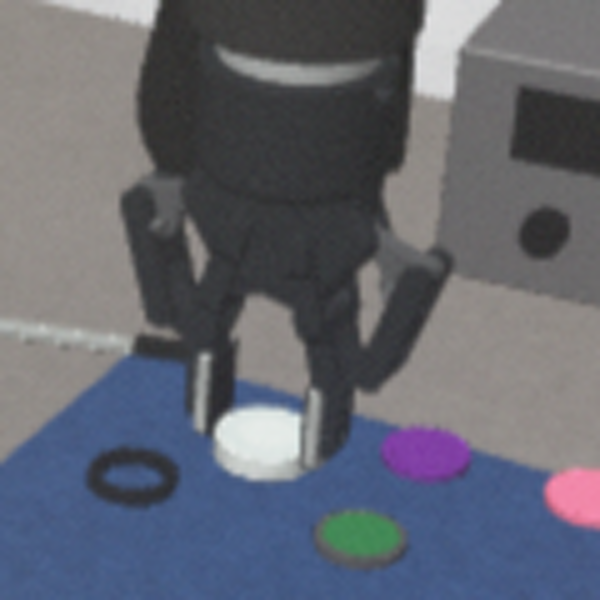

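>>> arm_command(commands=[[-12,-3,0,0,0,0,0.2],[-25,-7,0,0,0,0,0.2],[-28,-8,0,0,0,0,0.2],[-28,-8,0,0,0,0,0.2],[-28,-7,0,0,0,0,0.2],[-20,-5,0,0,0,0,0.2],[-12,-2,0,0,0,-0.4,0.2],[0,0,0,0,0,0,0.2],[0,0,0,0,0,0,0.2],[0,0,0,0,0,0,0.2]])

```text
time_s: 4.77
eef_pos: [502.5, -50.4, 102.0]
orientation: [[0.0, -1.0, -0.001], [-1.0, -0.0, -0.0], [0.0, 0.001, -1.0]]
ft_force: [-0.0, -0.1, -0.3]
gripper_width: 41.6
```

```bash
python3 -c "
from h import *
go(505,-50,62,-90)
crop('side','s5.png',250,150,400,290,5)"
```

```text
t 4.77 p [502.5 -50.4 102. ] yawx -90.0 tilt [-0.001 -0.   ] q [ 0.3  -0.19 -0.37 -0.   -1.39 -0.3 ] F [-0.  -0.1 -0.3] w 41.6
tool shift [-0.4 -2.5 40. ] turn z 0.0
```

View pics/s5.png

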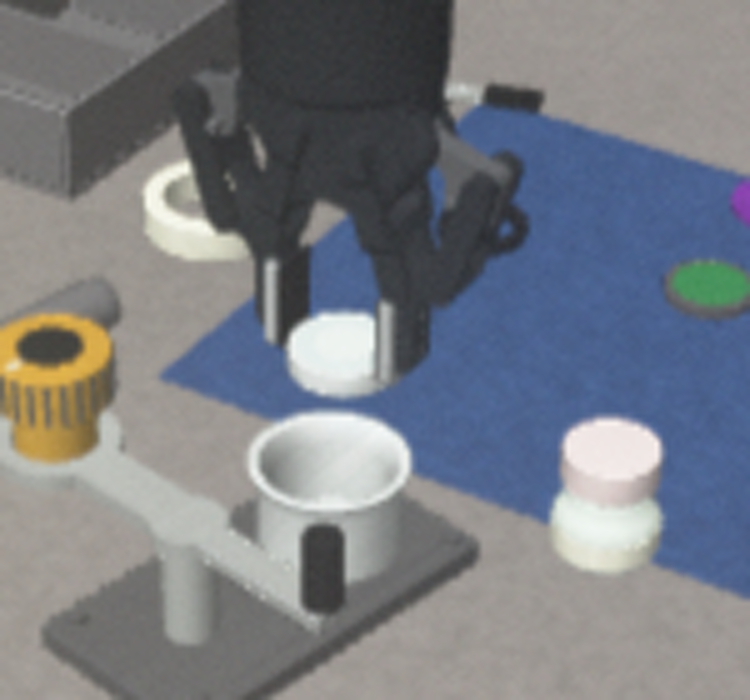

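```bash
python3 -c "
from h import *
print(p2w('side',[[316,241.8]],53), p2w('top',[[316,239]],53))
a=cv2.imread('pics/top0.png')[215:265,290:345];cv2.imwrite('pics/c6.png',cv2.resize(a,None,fx=10,fy=10,interpolation=cv2.INTER_CUBIC))"
```

```text
[[505.51885463 -50.65793541  53.        ]] [[505.11793508 -49.36923434  53.        ]]
```

View pics/c6.png

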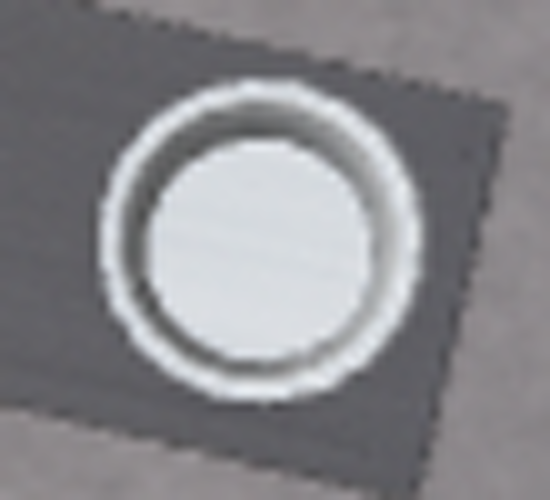

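>>> arm_command(commands=[[-0.4,-2.5,15,0,0,0,0.2],[0,0,20,0,0,0,0.2],[0,0,11,0,0,0,0.2],[0,0,0,0,0,0,0.2],[0,0,0,0,0,0,0.2],[0,0,0,0,0,0,0.2]])

```text
time_s: 5.32
eef_pos: [505.9, -49.8, 57.6]
orientation: [[0.0, -1.0, 0.001], [-1.0, -0.0, -0.0], [0.0, -0.001, -1.0]]
ft_force: [-0.5, 0.8, -0.2]
gripper_width: 41.7
```

```bash
python3 -c "
from h import *
go(505.3,-50,55,-90)
crop('side','s6.png',250,150,400,290,5)"
```

```text
t 5.32 p [505.9 -49.8  57.6] yawx -90.0 tilt [ 0.001 -0.   ] q [ 0.3  -0.16 -0.43  0.   -1.3  -0.3 ] F [-0.5  0.8 -0.2] w 41.7
tool shift [0.2 0.6 2.6] turn z 0.0
```

View pics/s6.png

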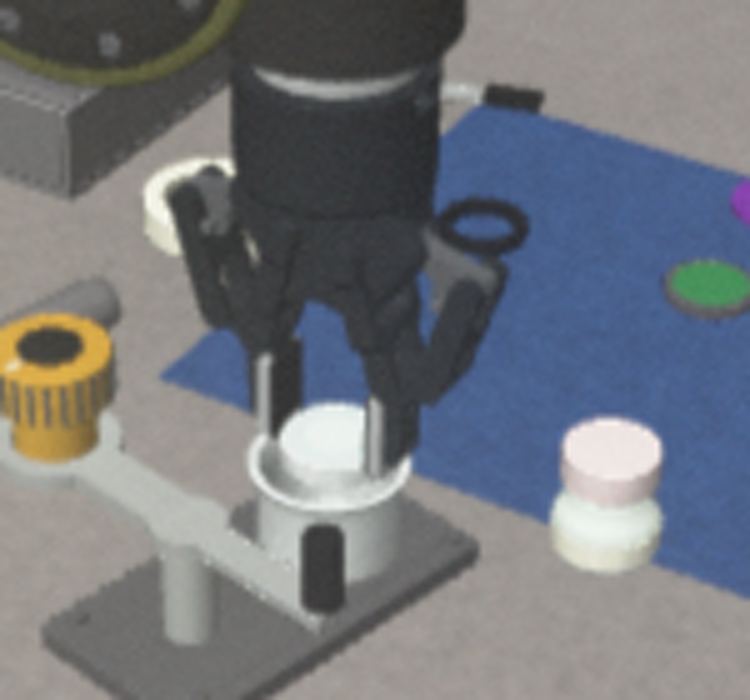

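Lens centred over the mouth. Lower slightly until contact, then release.

>>> arm_command(commands=[[0,0,2,0,0,0,0.2],[0,0,1,0,0,0,0.2],[0,0,0,0,0,0,0.2],[0,0,0,0,0,0,0.55],[0,0,0,0,0,0,0.65],[0,0,0,0,0,0,0.7],[0,0,0,0,0,0,0.7],[0,0,-20,0,0,0,0.7],[0,0,-30,0,0,0,0.8],[0,0,-15,0,0,0,0.8]])

```text
time_s: 6.2
eef_pos: [506.3, -49.7, 121.7]
orientation: [[0.001, -1.0, 0.003], [-1.0, -0.001, -0.001], [0.001, -0.003, -1.0]]
ft_force: [0.9, 0.0, 1.6]
gripper_width: 68.2
```

```bash
python3 -c "
from h import *
go(575.8,-300.8,115,-90)
crop('side','s7.png',250,150,400,290,5)"
```

```text
t 6.2 p [506.3 -49.7 121.7] yawx -90.0 tilt [ 0.003 -0.001] q [ 0.3  -0.2  -0.34  0.   -1.43 -0.3 ] F [0.9 0.  1.6] w 68.2
tool shift [251.1 -69.3   7.1] turn z 0.0
```

View pics/s7.png

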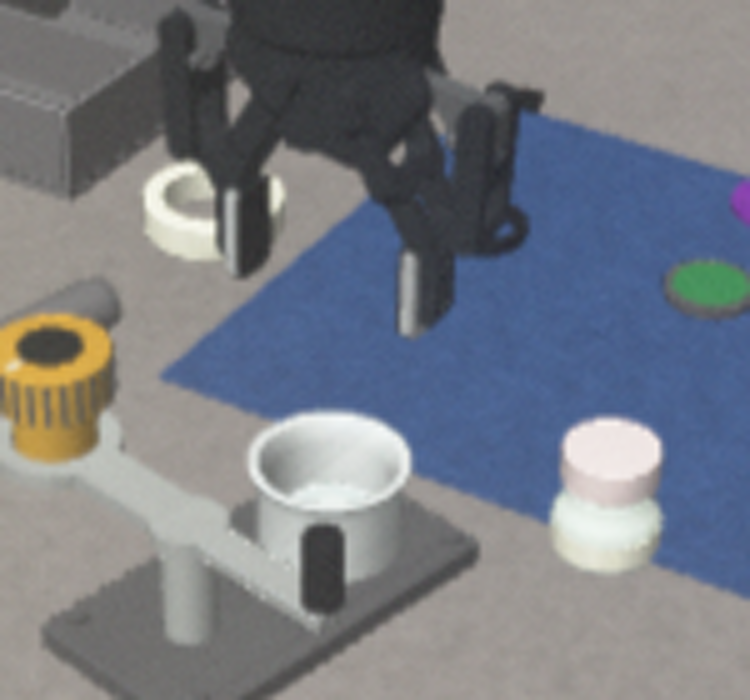

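>>> arm_command(commands=[[12,-3,0,0,0,0,0.8],[28,-8,0,0,0,0,0.8],[33,-9,0,0,0,0,0.8],[33,-9,0,0,0,0,0.8],[33,-9,0,0,0,0,0.8],[33,-9,0,0,0,0,0.8],[33,-9,0,0,0,0,0.8],[28,-8,0,0,0,0,0.8],[18,-5,0,0,0,0,0.8],[0,0,10,0,0,0,0.8]])

```text
time_s: 7.08
eef_pos: [575.3, -304.1, 109.3]
orientation: [[-0.003, -1.0, 0.002], [-1.0, 0.003, -0.002], [0.002, -0.002, -1.0]]
ft_force: [0.6, 0.6, 0.4]
gripper_width: 68.0
```

>>> arm_command(commands=[[0,0,25,0,0,0,0.8],[0,0,30,0,0,0,0.8],[0,0,15,0,0,0,0.8],[0,0,0,0,0,0,0.8],[0,0,0,0,0,0,0.8]])

```text
time_s: 7.5
eef_pos: [574.0, -300.0, 37.7]
orientation: [[0.001, -1.0, -0.002], [-1.0, -0.001, 0.0], [-0.0, 0.002, -1.0]]
ft_force: [0.4, 0.6, 1.4]
gripper_width: 68.1
```

```bash
python3 -c "
from h import *
go(575.8,-300.8,3.5,-90)
cv2.imwrite('pics/top3.png',r.camera('top'))
crop('side','s8.png',290,110,440,250,5)"
```

```text
t 7.5 p [ 574.  -300.    37.7] yawx -89.9 tilt [-0.002  0.   ] q [-0.17  0.23 -0.07  0.   -1.28  0.17] F [0.4 0.6 1.4] w 68.1
tool shift [ 0.8 -1.9 34.1] turn z 0.1
```

View pics/s8.png

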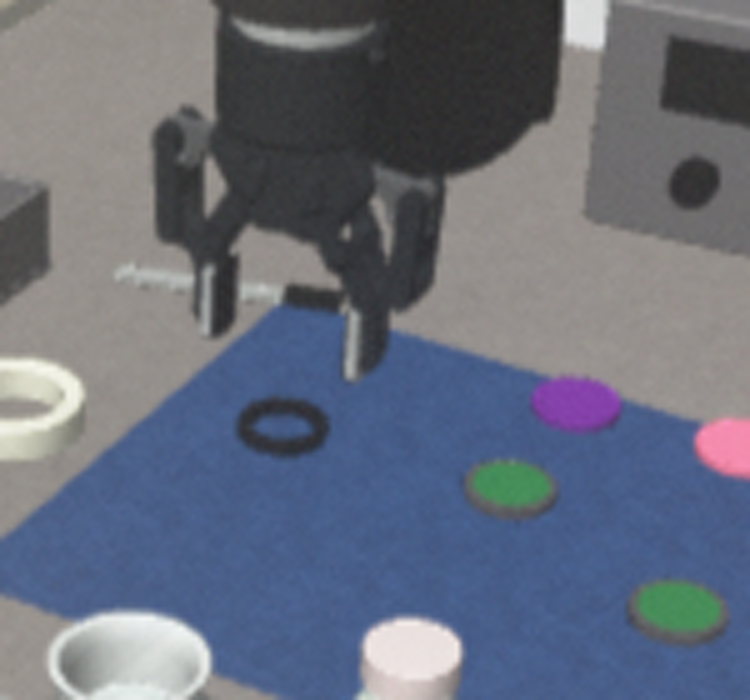

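View pics/top3.png

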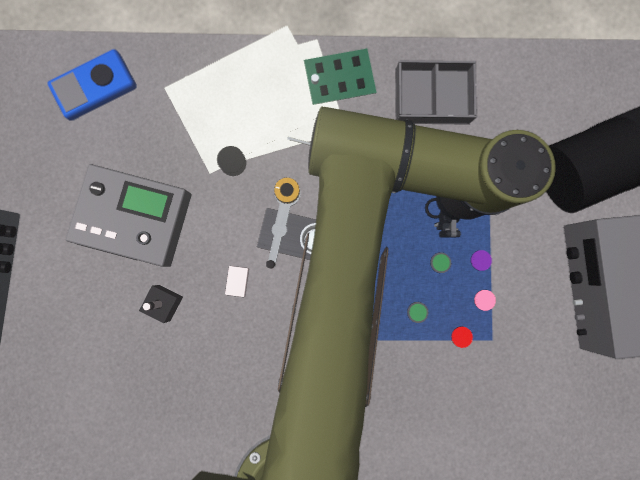

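```bash
python3 -c "
from h import *
print(p2w('side',[[346.6,195]],8), w2p('side',[[574,-300,37.7]]))"
```

```text
[[ 572.73218796 -299.2823664     8.        ]] [[346.80883839 183.96123224]]
```

>>> arm_command(commands=[[0.5,-0.5,15,0,0,0,0.8],[0,0,14,0,0,0,0.8],[0,0,5,0,0,0,0.8],[0,0,0,0,0,0,0.6],[0,0,0,0,0,0,0.4],[0,0,0,0,0,0,0.2],[0,0,0,0,0,0,0.2],[0,0,0,0,0,0,0.2],[0,0,0,0,0,0,0.2],[0,0,0,0,0,0,0.2]])

```text
time_s: 8.43
eef_pos: [575.6, -301.1, 5.4]
orientation: [[0.001, -1.0, 0.001], [-1.0, -0.001, -0.001], [0.001, -0.001, -1.0]]
ft_force: [-0.2, 0.4, 3.4]
gripper_width: 39.7
```

>>> arm_command(commands=[[0,0,-5,0,0,0,0.2],[0,0,-15,0,0,0,0.2],[0,0,-30,0,0,0,0.2],[0,0,-30,0,0,0,0.2],[0,0,-20,0,0,0,0.2],[0,0,0,0,0,0,0.2]])

```text
time_s: 8.93
eef_pos: [577.2, -302.0, 111.0]
orientation: [[0.001, -1.0, 0.008], [-1.0, -0.001, -0.003], [0.003, -0.008, -1.0]]
ft_force: [0.8, 0.1, 1.1]
gripper_width: 40.0
```

```bash
python3 -c "
from h import *
go(505.3,-50,102,-90)
crop('side','s9.png',290,90,440,230,5)"
```

```text
t 8.93 p [ 577.2 -302.   111. ] yawx -90.0 tilt [ 0.008 -0.003] q [-0.17  0.19  0.02  0.   -1.4   0.18] F [0.8 0.1 1.1] w 40.0
tool shift [-252.1   71.8    7.6] turn z 0.0
```

View pics/s9.png

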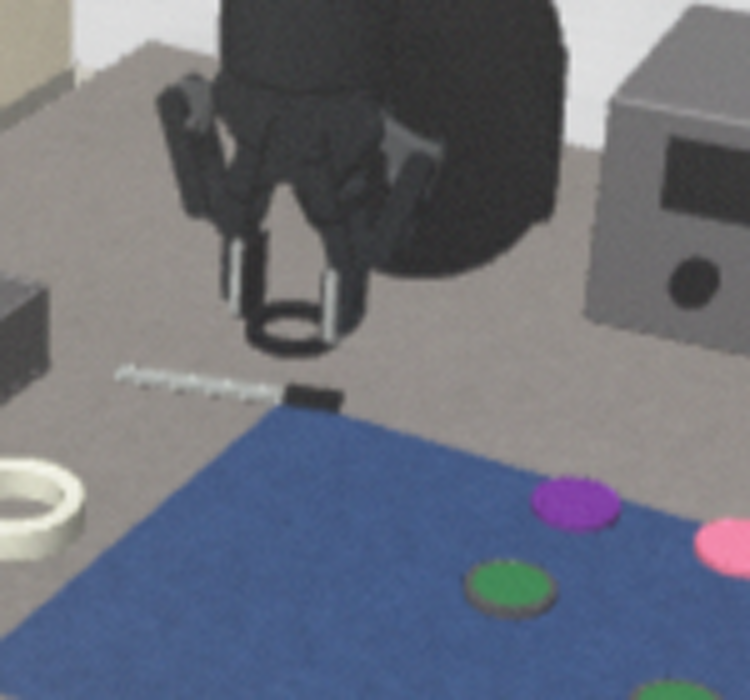

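>>> arm_command(commands=[[-12,3,0,0,0,0,0.2],[-28,8,0,0,0,0,0.2],[-33,9,0,0,0,0,0.2],[-33,9,0,0,0,0,0.2],[-33,9,0,0,0,0,0.2],[-33,9,0,0,0,0,0.2],[-33,9,0,0,0,0,0.2],[-28,8,0,0,0,0,0.2],[-18,5,0,0,0,0,0.2],[0,0,0,0,0,0,0.2]])

```text
time_s: 9.82
eef_pos: [504.3, -46.9, 103.1]
orientation: [[0.004, -1.0, -0.002], [-1.0, -0.004, 0.001], [-0.001, 0.002, -1.0]]
ft_force: [0.5, -0.7, 0.3]
gripper_width: 39.9
```

>>> arm_command(commands=[[0,0,15,0,0,0,0.2],[0,0,15,0,0,0,0.2],[0,0,0,0,0,0,0.2],[0,0,0,0,0,0,0.2],[0,0,0,0,0,0,0.2]])

```text
time_s: 10.23
eef_pos: [505.9, -50.3, 74.7]
orientation: [[0.0, -1.0, -0.0], [-1.0, -0.0, -0.0], [0.0, 0.0, -1.0]]
ft_force: [0.3, -1.3, 0.5]
gripper_width: 39.8
```

```bash
python3 -c "
from h import *
go(505.3,-50,55,-90)
crop('side','s10.png',250,150,400,290,5)"
```

```text
t 10.23 p [505.9 -50.3  74.7] yawx -90.0 tilt [-0. -0.] q [ 0.3  -0.17 -0.4   0.   -1.34 -0.3 ] F [ 0.3 -1.3  0.5] w 39.8
tool shift [-0.3  0.6 19.7] turn z 0.0
```

View pics/s10.png

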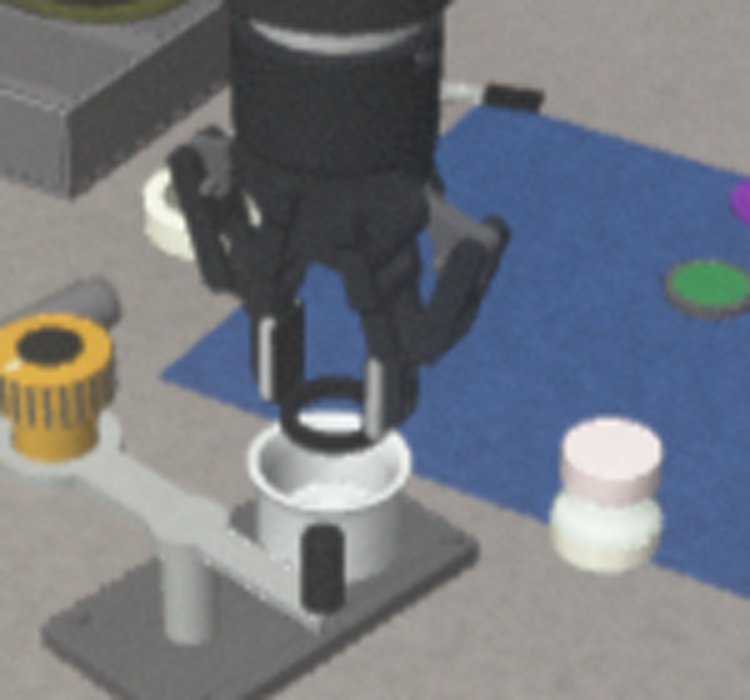

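>>> arm_command(commands=[[0,0,14,0,0,0,0.2],[0,0,6,0,0,0,0.2],[0,0,0,0,0,0,0.2],[0,0,0,0,0,0,0.2],[0,0,0,0,0,0,0.55],[0,0,0,0,0,0,0.65],[0,0,0,0,0,0,0.7],[0,0,0,0,0,0,0.7],[0,0,-20,0,0,0,0.7],[0,0,-40,0,0,0,0.8]])

```text
time_s: 11.12
eef_pos: [502.9, -50.0, 110.0]
orientation: [[0.0, -1.0, -0.01], [-1.0, -0.0, -0.0], [0.0, 0.01, -1.0]]
ft_force: [0.9, 0.9, 0.3]
gripper_width: 68.0
```

```bash
python3 -c "
from h import *
go(460.9,-311.9,110,-90)
crop('side','s11.png',250,150,400,290,5)"
```

```text
t 11.12 p [502.9 -50.  110. ] yawx -90.0 tilt [-0.01 -0.  ] q [ 0.3  -0.19 -0.35 -0.   -1.42 -0.3 ] F [0.9 0.9 0.3] w 68.0
tool shift [261.9  42.    0.6] turn z 0.0
```

View pics/s11.png

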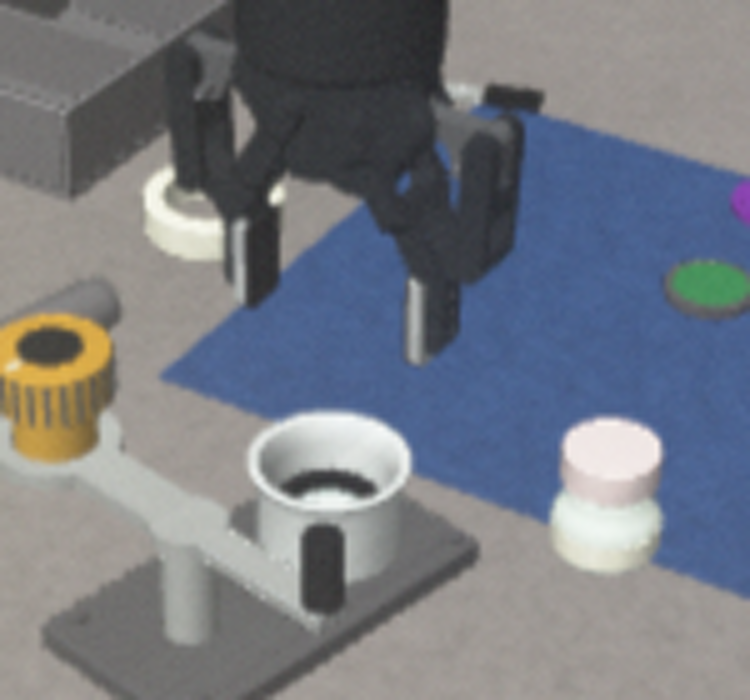

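>>> arm_command(commands=[[12,2,0,0,0,0,0.8],[28,5,0,0,0,0,0.8],[33,5,0,0,0,0,0.8],[33,6,0,0,0,0,0.8],[33,6,0,0,0,0,0.8],[33,6,0,0,0,0,0.8],[33,6,0,0,0,0,0.8],[33,5,0,0,0,0,0.8],[24,3,10,0,0,0,0.8],[0,0,25,0,0,0,0.8]])

```text
time_s: 12.0
eef_pos: [462.7, -316.7, 82.5]
orientation: [[-0.003, -1.0, 0.005], [-1.0, 0.003, -0.004], [0.004, -0.005, -1.0]]
ft_force: [1.3, 1.3, -0.6]
gripper_width: 68.5
```

>>> arm_command(commands=[[0,0,25,0,0,0,0.8],[0,0,15,0,0,0,0.8],[0,0,0,0,0,0,0.8],[0,0,0,0,0,0,0.8],[0,0,0,0,0,0,0.8]])

```text
time_s: 12.42
eef_pos: [462.7, -312.4, 41.0]
orientation: [[0.001, -1.0, 0.002], [-1.0, -0.001, -0.001], [0.001, -0.002, -1.0]]
ft_force: [0.5, 0.0, 0.5]
gripper_width: 68.2
```

```bash
python3 -c "
from det import *
go(460.9,-311.9,1.5,-90)
im=crop('side','s12.png',340,130,490,270,5)
for c,a in cen(masks(im)['green'],(340,150,490,270)):print(c,a,p2w('side',[c],6))"
```

```text
t 12.42 p [ 462.7 -312.4   41. ] yawx -90.0 tilt [ 0.002 -0.001] q [-0.23 -0.01 -0.32  0.   -1.26  0.23] F [0.5 0.  0.5] w 68.2
tool shift [-0.6  1.9 39.5] turn z 0.0
[391.78 206.37] 100 [[ 461.51705038 -314.87210934    6.        ]]
[425.42622951 231.        ] 122 [[ 357.61223338 -264.82040861    6.        ]]
```

View pics/s12.png

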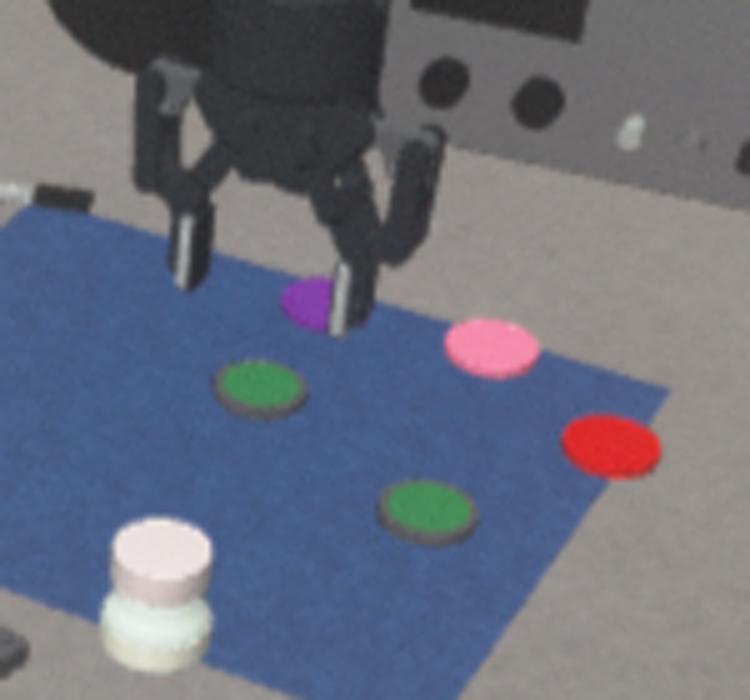

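>>> arm_command(commands=[[0,1.5,18,0,0,0,0.8],[0,0,16,0,0,0,0.8],[0,0,4,0,0,0,0.8],[0,0,0,0,0,0,0.6],[0,0,0,0,0,0,0.55]])

```text
time_s: 12.88
eef_pos: [461.3, -312.2, 2.9]
orientation: [[0.001, -1.0, 0.001], [-1.0, -0.001, -0.001], [0.001, -0.001, -1.0]]
ft_force: [0.1, -0.3, 1.6]
gripper_width: 47.6
```

>>> arm_command(commands=[[0,0,0,0,0,0,0.45],[0,0,0,0,0,0,0.2],[0,0,0,0,0,0,0.2],[0,0,0,0,0,0,0.2],[0,0,0,0,0,0,0.2]])

```text
time_s: 13.3
eef_pos: [462.4, -313.7, 6.3]
orientation: [[0.001, -1.0, 0.004], [-1.0, -0.001, -0.004], [0.004, -0.004, -1.0]]
ft_force: [-3.4, 0.6, 13.2]
gripper_width: 17.0
```

>>> arm_command(commands=[[0,0,-5,0,0,0,0.2],[0,0,-15,0,0,0,0.2],[0,0,-30,0,0,0,0.2],[0,0,-30,0,0,0,0.2],[0,0,-20,0,0,0,0.2],[0,0,0,0,0,0,0.2]])

```text
time_s: 13.8
eef_pos: [463.2, -313.4, 108.6]
orientation: [[0.001, -1.0, 0.009], [-1.0, -0.001, -0.005], [0.005, -0.009, -1.0]]
ft_force: [-0.1, -0.5, -1.0]
gripper_width: 17.0
```

```bash
python3 -c "
from h import *
go(505.3,-50,102,-90)
crop('side','s13.png',320,90,470,230,5)"
```

```text
t 13.8 p [ 463.2 -313.4  108.6] yawx -89.9 tilt [ 0.009 -0.005] q [-0.23 -0.06 -0.24  0.   -1.38  0.23] F [-0.1 -0.5 -1. ] w 17.0
tool shift [-263.4  -42.3    5.8] turn z 0.1
```

View pics/s13.png

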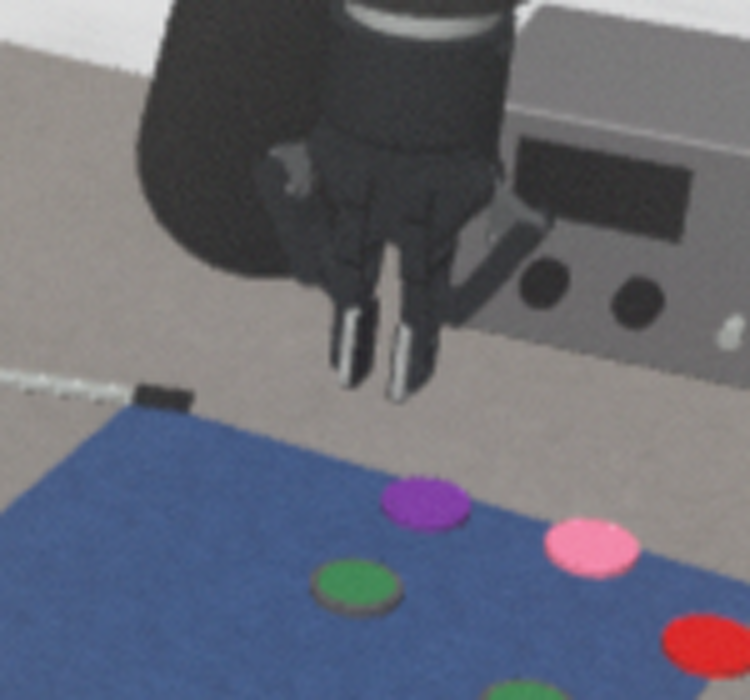

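>>> arm_command(commands=[[0,0,0,0,0,0,0.8],[0,0,20,0,0,0,0.8],[0,0,25,0,0,0,0.8],[0,0,15,0,0,0,0.8],[0,0,0,0,0,0,0.8],[0,0,0,0,0,0,0.8]])

```text
time_s: 14.35
eef_pos: [459.5, -311.7, 40.2]
orientation: [[0.001, -1.0, -0.003], [-1.0, -0.001, 0.001], [-0.001, 0.003, -1.0]]
ft_force: [-0.2, 0.4, -0.1]
gripper_width: 68.6
```

```bash
python3 -c "
from det import *
im=crop('side','s14.png',340,130,490,270,5)
for c,a in cen(masks(im)['green'],(340,150,490,270)):print(c,a,p2w('side',[c],6))
go(461,-312,0,-90)"
```

```text
[390.87735849 206.03773585] 106 [[ 463.8951245  -315.03254543    6.        ]]
[425.33057851 230.95041322] 121 [[ 357.85982293 -264.88227018    6.        ]]
t 14.4 p [ 460.5 -312.1   41.7] yawx -90.0 tilt [-0.001 -0.   ] q [-0.23 -0.01 -0.32  0.   -1.27  0.23] F [0.1 0.5 0.9] w 68.4
tool shift [-0.2 -0.6 41.7] turn z 0.0
```

>>> arm_command(commands=[[0,-2,18,0,0,0,0.8],[0,0,16,0,0,0,0.8],[0,0,8.5,0,0,0,0.7],[0,0,0,0,0,0,0.58],[0,0,0,0,0,0,0.58],[0,0,0,0,0,0,0.58],[0,0,0,0,0,0,0.58]])

```text
time_s: 14.98
eef_pos: [463.4, -312.3, 0.5]
orientation: [[0.001, -1.0, 0.002], [-1.0, -0.001, -0.001], [0.001, -0.002, -1.0]]
ft_force: [-0.7, -0.0, 0.7]
gripper_width: 49.5
```

```bash
python3 -c "
from h import *
st()
crop('side','s15.png',340,150,440,250,6)"
```

```text
t 14.98 p [ 463.4 -312.3    0.5] yawx -90.0 tilt [ 0.002 -0.001] q [-0.23  0.03 -0.36  0.   -1.18  0.23] F [-0.7 -0.   0.7] w 49.5
```

View pics/s15.png

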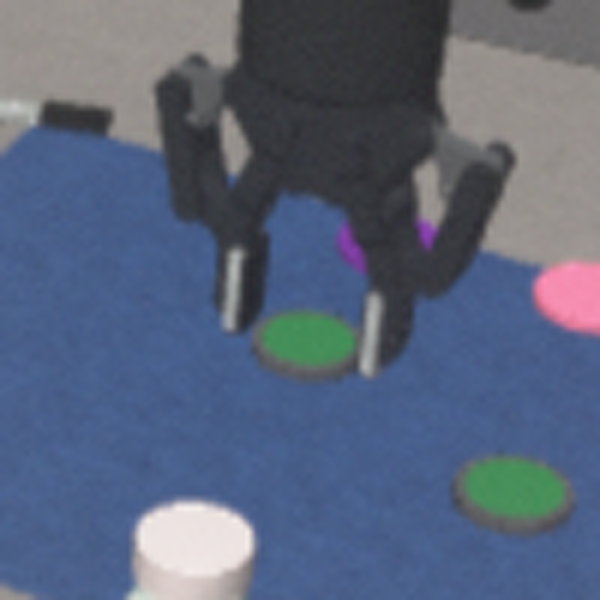

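>>> arm_command(commands=[[0,0,1.5,0,0,0,0.58],[0,0,0,0,0,0,0.5],[0,0,0,0,0,0,0.4],[0,0,0,0,0,0,0.3],[0,0,0,0,0,0,0.3],[0,0,0,0,0,0,0.3]])

```text
time_s: 15.53
eef_pos: [462.9, -312.3, -1.6]
orientation: [[0.001, -1.0, 0.001], [-1.0, -0.001, -0.001], [0.001, -0.001, -1.0]]
ft_force: [-0.4, 1.2, 5.7]
gripper_width: 42.1
```

>>> arm_command(commands=[[0,0,-5,0,0,0,0.2],[0,0,-15,0,0,0,0.2],[0,0,-30,0,0,0,0.2],[0,0,-30,0,0,0,0.2],[0,0,-25,0,0,0,0.2],[0,0,0,0,0,0,0.2]])

```text
time_s: 16.03
eef_pos: [464.9, -313.3, 109.0]
orientation: [[0.001, -1.0, 0.008], [-1.0, -0.001, -0.004], [0.004, -0.008, -1.0]]
ft_force: [1.1, -0.5, 0.7]
gripper_width: 41.9
```

```bash
python3 -c "
from h import *
go(505.3,-50,102,-90)
crop('side','s16.png',320,90,470,230,5)"
```

```text
t 16.03 p [ 464.9 -313.3  109. ] yawx -90.0 tilt [ 0.008 -0.004] q [-0.23 -0.05 -0.23  0.   -1.38  0.23] F [ 1.1 -0.5  0.7] w 41.9
tool shift [-263.3  -40.5    6.2] turn z 0.0
```

View pics/s16.png

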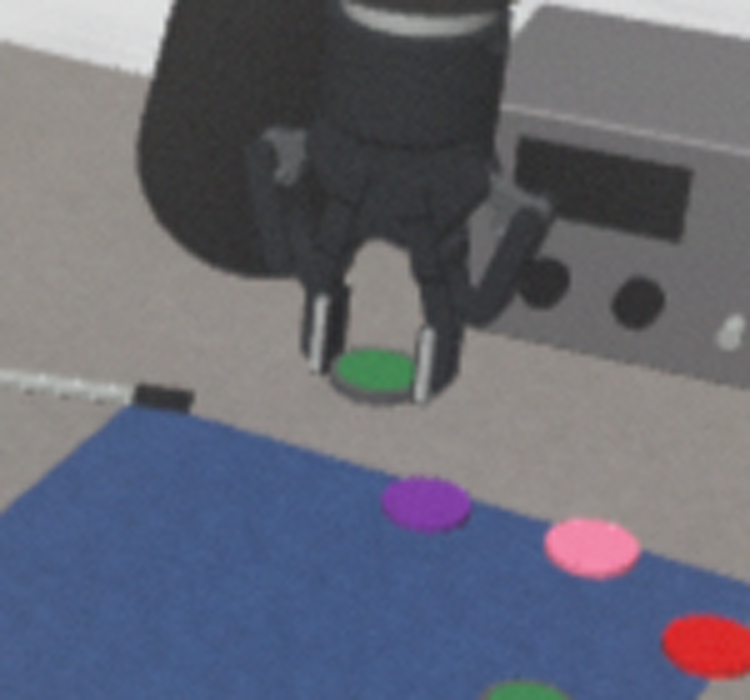

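>>> arm_command(commands=[[-12,-2,0,0,0,0,0.2],[-28,-5,0,0,0,0,0.2],[-33,-5,0,0,0,0,0.2],[-33,-5,0,0,0,0,0.2],[-33,-6,0,0,0,0,0.2],[-33,-6,0,0,0,0,0.2],[-33,-5,0,0,0,0,0.2],[-33,-5,0,0,0,0,0.2],[-24,-3,0,0,0,0,0.2],[0,0,10,0,0,0,0.2]])

```text
time_s: 16.92
eef_pos: [505.1, -46.0, 92.7]
orientation: [[0.004, -1.0, 0.001], [-1.0, -0.004, 0.001], [-0.001, -0.001, -1.0]]
ft_force: [0.3, -0.1, 1.1]
gripper_width: 42.1
```

>>> arm_command(commands=[[0,0,15,0,0,0,0.2],[0,0,15,0,0,0,0.2],[0,0,5,0,0,0,0.2],[0,0,0,0,0,0,0.2],[0,0,0,0,0,0,0.2],[0,0,0,0,0,0,0.2]])

```text
time_s: 17.42
eef_pos: [504.8, -50.1, 58.2]
orientation: [[0.0, -1.0, 0.001], [-1.0, -0.0, -0.0], [0.0, -0.001, -1.0]]
ft_force: [-0.2, 0.7, 0.0]
gripper_width: 41.8
```

```bash
python3 -c "
from h import *
go(505.3,-50,53,-90)
crop('side','s17.png',250,150,400,290,5)"
```

```text
t 17.42 p [504.8 -50.1  58.2] yawx -90.0 tilt [ 0.001 -0.   ] q [ 0.3  -0.16 -0.43  0.   -1.31 -0.3 ] F [-0.2  0.7  0. ] w 41.8
tool shift [-0.1 -0.5  5.2] turn z 0.0
```

View pics/s17.png

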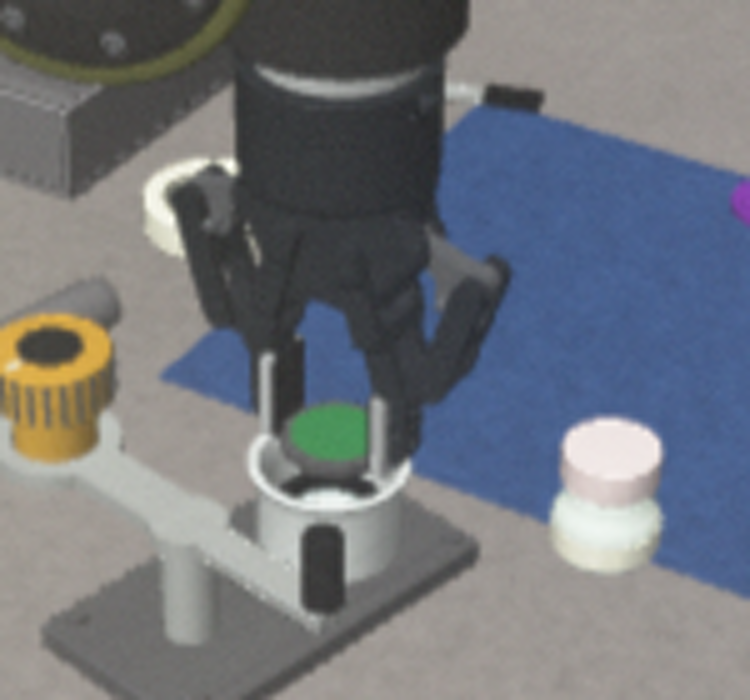

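>>> arm_command(commands=[[0,-0.5,4,0,0,0,0.2],[0,0,3,0,0,0,0.2],[0,0,0,0,0,0,0.2],[0,0,0,0,0,0,0.2],[0,0,0,0,0,0,0.2]])

```text
time_s: 17.88
eef_pos: [505.5, -50.0, 51.3]
orientation: [[0.001, -1.0, 0.002], [-1.0, -0.001, -0.0], [0.0, -0.002, -1.0]]
ft_force: [-0.2, 0.6, 5.7]
gripper_width: 42.3
```

>>> arm_command(commands=[[0,0,0,0,0,0,0.55],[0,0,0,0,0,0,0.65],[0,0,0,0,0,0,0.7],[0,0,0,0,0,0,0.7],[0,0,-20,0,0,0,0.7],[0,0,-40,0,0,0,0.8]])

```text
time_s: 18.38
eef_pos: [501.5, -50.0, 105.3]
orientation: [[0.0, -1.0, -0.011], [-1.0, -0.0, -0.001], [0.001, 0.011, -1.0]]
ft_force: [1.1, 1.2, -0.5]
gripper_width: 68.0
```

```bash
python3 -c "
from det import *
go(357.2,-262.1,110,-90)
im=crop('side','s18.png',250,150,400,290,5)
for c,a in cen(masks(im)['green'],(340,150,490,270)):print(c,a,p2w('side',[c],6))
im=r.camera('top');cv2.imwrite('pics/top4.png',im)
for c,a in cen(masks(im)['green'],(345,175,500,345)):print(c,a,p2w('top',[c],6))"
```

```text
t 18.38 p [501.5 -50.  105.3] yawx -90.0 tilt [-0.011 -0.001] q [ 0.3  -0.19 -0.36 -0.   -1.41 -0.3 ] F [ 1.1  1.2 -0.5] w 68.0
tool shift [212.1 144.4  -3. ] turn z 0.0
[425.33613445 230.99159664] 119 [[ 357.79039318 -264.74457635    6.        ]]
[417.67094017 312.07264957] 234 [[ 357.21059681 -262.10966484    6.        ]]
```

View pics/s18.png

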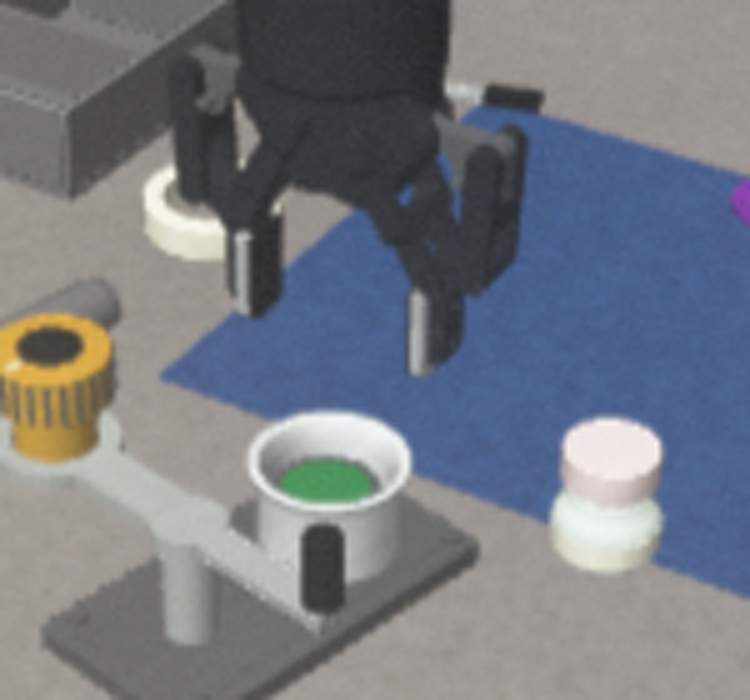

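>>> arm_command(commands=[[10,7,0,0,0,0,0.8],[22,15,0,0,0,0,0.8],[27,19,0,0,0,0,0.8],[27,19,0,0,0,0,0.8],[27,19,0,0,0,0,0.8],[27,19,0,0,0,0,0.8],[27,19,0,0,0,0,0.8],[25,18,0,0,0,0,0.8],[20,13,10,0,0,0,0.8],[0,0,20,0,0,0,0.8]])

```text
time_s: 19.32
eef_pos: [355.7, -265.1, 82.0]
orientation: [[-0.003, -1.0, 0.003], [-1.0, 0.003, -0.002], [0.002, -0.003, -1.0]]
ft_force: [0.8, -0.3, 0.0]
gripper_width: 68.2
```

>>> arm_command(commands=[[0,0,25,0,0,0,0.8],[0,0,15,0,0,0,0.8],[0,0,0,0,0,0,0.8],[0,0,0,0,0,0,0.8],[0,0,0,0,0,0,0.8]])

```text
time_s: 19.73
eef_pos: [357.4, -262.4, 41.6]
orientation: [[0.001, -1.0, 0.001], [-1.0, -0.001, -0.001], [0.001, -0.001, -1.0]]
ft_force: [1.0, 0.1, 0.8]
gripper_width: 68.1
```

```bash
python3 -c "
from det import *
go(357.2,-262.1,-1,-90)
im=crop('side','s19.png',340,130,490,270,5)
for c,a in cen(masks(im)['green'],(340,150,490,270)):print(c,a,p2w('side',[c],6))"
```

```text
t 19.73 p [ 357.4 -262.4   41.6] yawx -90.0 tilt [ 0.001 -0.001] q [-0.17 -0.35 -0.61  0.   -1.31  0.17] F [1.  0.1 0.8] w 68.1
tool shift [-0.3  0.2 42.6] turn z 0.0
[425.27868852 230.91803279] 122 [[ 358.00204343 -264.93502572    6.        ]]
```

View pics/s19.png

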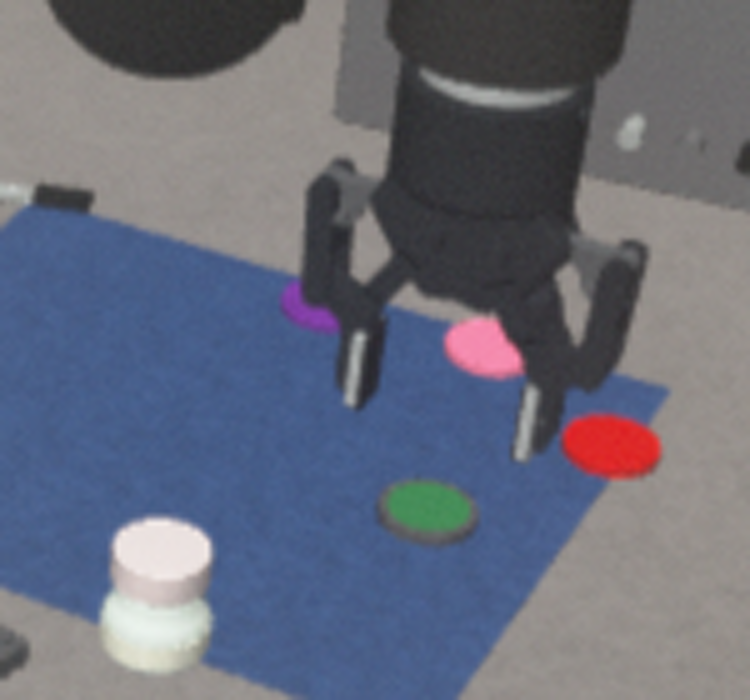

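>>> arm_command(commands=[[0.5,0,18,0,0,0,0.8],[0,0,16,0,0,0,0.8],[0,0,8.5,0,0,0,0.7],[0,0,0,0,0,0,0.58],[0,0,0,0,0,0,0.58],[0,0,0,0,0,0,0.58],[0,0,0,0,0,0,0.58]])

```text
time_s: 20.37
eef_pos: [357.6, -262.7, -0.9]
orientation: [[0.001, -1.0, 0.001], [-1.0, -0.001, -0.0], [0.0, -0.001, -1.0]]
ft_force: [-1.0, -0.3, -0.4]
gripper_width: 49.3
```

>>> arm_command(commands=[[0,0,0.5,0,0,0,0.58],[0,0,0,0,0,0,0.5],[0,0,0,0,0,0,0.4],[0,0,0,0,0,0,0.3],[0,0,0,0,0,0,0.3],[0,0,0,0,0,0,0.3]])

```text
time_s: 20.87
eef_pos: [357.4, -262.8, -1.6]
orientation: [[0.001, -1.0, 0.001], [-1.0, -0.001, -0.001], [0.001, -0.001, -1.0]]
ft_force: [-1.3, 0.6, 5.3]
gripper_width: 42.3
```

>>> arm_command(commands=[[0,0,-5,0,0,0,0.2],[0,0,-15,0,0,0,0.2],[0,0,-30,0,0,0,0.2],[0,0,-30,0,0,0,0.2],[0,0,-25,0,0,0,0.2],[0,0,0,0,0,0,0.2]])

```text
time_s: 21.37
eef_pos: [359.3, -263.8, 108.5]
orientation: [[0.001, -1.0, 0.008], [-1.0, -0.001, -0.004], [0.004, -0.008, -1.0]]
ft_force: [-0.0, -0.6, 1.1]
gripper_width: 42.2
```

>>> arm_command(commands=[[-10,-7,0,0,0,0,0.2],[-22,-15,0,0,0,0,0.2],[-27,-19,0,0,0,0,0.2],[-27,-19,0,0,0,0,0.2],[-27,-19,0,0,0,0,0.2],[-27,-19,0,0,0,0,0.2],[-27,-19,0,0,0,0,0.2],[-25,-18,0,0,0,0,0.2],[-20,-13,0,0,0,0,0.2],[0,0,10,0,0,0,0.2]])

```text
time_s: 22.2
eef_pos: [507.4, -47.5, 93.6]
orientation: [[0.004, -1.0, 0.003], [-1.0, -0.004, 0.0], [-0.0, -0.003, -1.0]]
ft_force: [0.7, -1.1, -0.2]
gripper_width: 42.2
```

>>> arm_command(commands=[[0,0,15,0,0,0,0.2],[0,0,15,0,0,0,0.2],[0,0,5,0,0,0,0.2],[0,0,0,0,0,0,0.2],[0,0,0,0,0,0,0.2],[0,0,0,0,0,0,0.2]])

```text
time_s: 22.7
eef_pos: [505.4, -50.6, 58.6]
orientation: [[0.0, -1.0, 0.001], [-1.0, -0.0, 0.0], [-0.0, -0.001, -1.0]]
ft_force: [-0.0, -0.1, -1.8]
gripper_width: 42.1
```

```bash
python3 -c "
from h import *
go(505.3,-50,51.5,-90)
crop('side','s20.png',250,150,400,290,5)"
```

```text
t 22.7 p [505.4 -50.6  58.6] yawx -90.0 tilt [0.001 0.   ] q [ 0.3  -0.16 -0.43  0.   -1.31 -0.3 ] F [-0.  -0.1 -1.8] w 42.1
tool shift [-0.6  0.1  7.1] turn z 0.0
```

View pics/s20.png

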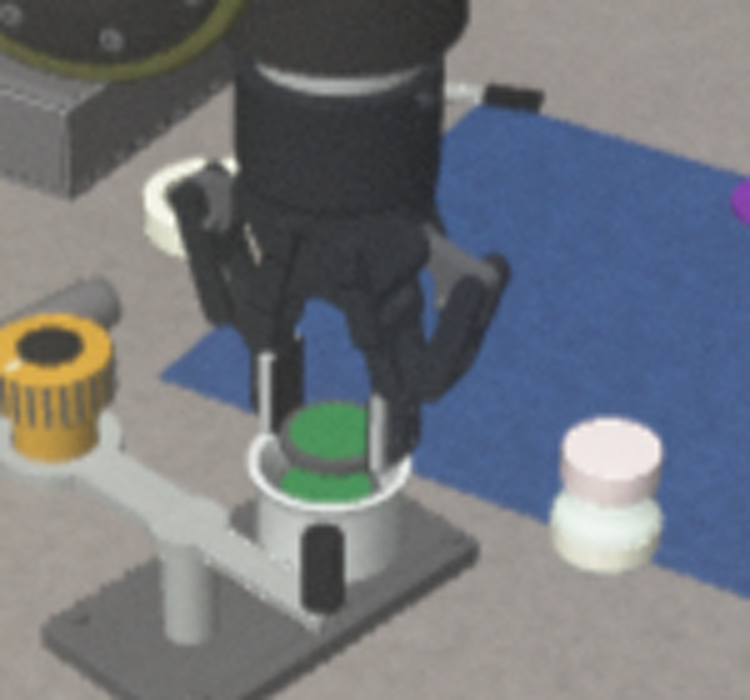

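>>> arm_command(commands=[[-0.5,0,4,0,0,0,0.2],[0,0,2.5,0,0,0,0.2],[0,0,0,0,0,0,0.2],[0,0,0,0,0,0,0.2],[0,0,0,0,0,0,0.55],[0,0,0,0,0,0,0.65],[0,0,0,0,0,0,0.7],[0,0,0,0,0,0,0.7],[0,0,-20,0,0,0,0.7],[0,0,-40,0,0,0,0.7]])

```text
time_s: 23.58
eef_pos: [501.7, -50.0, 106.2]
orientation: [[0.0, -1.0, -0.01], [-1.0, -0.0, -0.001], [0.001, 0.01, -1.0]]
ft_force: [1.4, 1.0, -0.7]
gripper_width: 59.8
```

>>> arm_command(commands=[[0,0,-20,0,0,0,0.7],[0,0,-15,0,0,0,0.7],[0,0,0,0,0,0,0.7]])

```text
time_s: 23.83
eef_pos: [506.6, -50.0, 150.2]
orientation: [[0.001, -1.0, 0.006], [-1.0, -0.001, 0.0], [-0.0, -0.006, -1.0]]
ft_force: [0.5, -0.8, -0.6]
gripper_width: 59.9
```

```bash
python3 -c "
from h import *
go(455,37,150,-90)
crop('side','s21.png',250,150,400,290,5)
K=p2w('top',[[270.6,263.7]],96)[0];B=np.array([505.3,-50]);R=np.array([595.5,7.7]);print(K)"
```

```text
t 23.83 p [506.6 -50.  150.2] yawx -90.0 tilt [0.006 0.   ] q [ 0.3  -0.21 -0.29  0.   -1.48 -0.3 ] F [ 0.5 -0.8 -0.6] w 59.9
tool shift [-87.   51.6  -0.1] turn z 0.0
[454.68918383  37.4165923   96.        ]
```

View pics/s21.png

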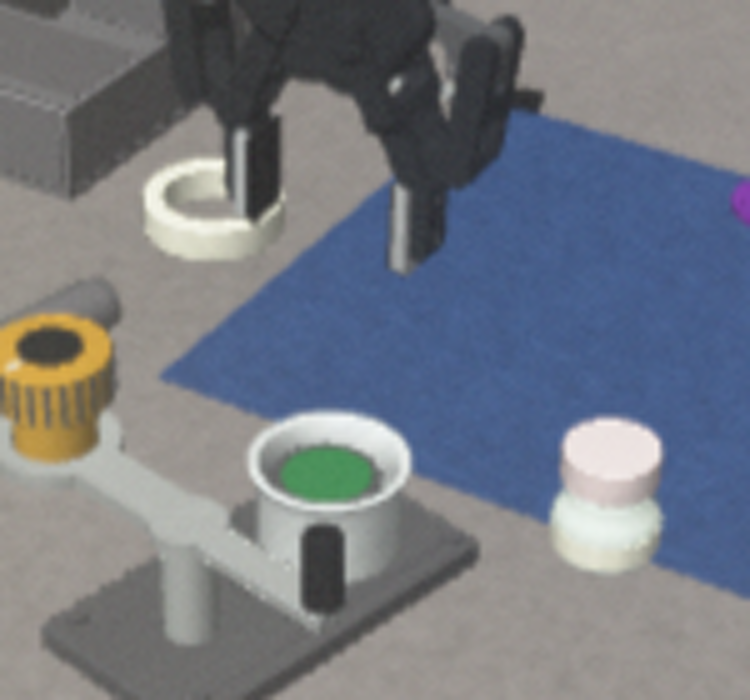

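>>> arm_command(commands=[[-20,12,0,0,0,0,0.5],[-34,20,0,0,0,0,0.5],[-33,19,0,0,0,0,0.5],[0,0,0,0,0,-7,0.5],[0,0,0,0,0,-7,0.5],[0,0,0,0,0,-7,0.5],[0,0,0,0,0,-7,0.5],[0,0,0,0,0,-7,0.5],[0,0,0,0,0,-7,0.5],[0,0,0,0,0,-7,0.5]])

```text
time_s: 24.72
eef_pos: [453.3, 37.0, 144.4]
orientation: [[0.759, -0.651, -0.002], [-0.651, -0.759, -0.001], [-0.001, 0.002, -1.0]]
ft_force: [-0.0, 0.1, 0.4]
gripper_width: 42.7
```

>>> arm_command(commands=[[0,0,0,0,0,-7,0.5],[0,0,0,0,0,-7,0.5],[0,0,0,0,0,-7,0.5],[0,0,0,0,0,-7,0.5],[0,0,0,0,0,-1,0.5],[0,0,0,0,0,0,0.5],[0,0,0,0,0,0,0.5]])

```text
time_s: 25.3
eef_pos: [453.6, 36.9, 145.3]
orientation: [[0.978, -0.211, -0.001], [-0.211, -0.978, -0.0], [-0.001, 0.001, -1.0]]
ft_force: [-0.0, -0.2, 0.2]
gripper_width: 42.7
```

```bash
python3 -c "
from h import *
go(454.7,37.4,110,-12)
crop('side','s22.png',250,150,400,290,5)"
```

```text
t 25.3 p [453.6  36.9 145.3] yawx -12.2 tilt [-0.001 -0.   ] q [ 0.53 -0.36 -0.42 -0.   -1.51  0.83] F [-0.  -0.2  0.2] w 42.7
tool shift [ 1.  -0.7 35.3] turn z -0.2
```

View pics/s22.png

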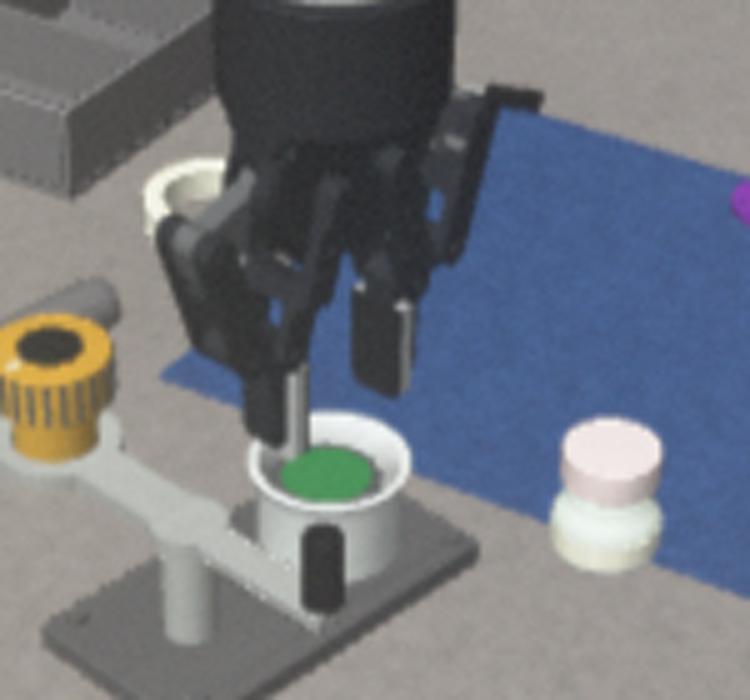

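>>> arm_command(commands=[[1,-0.5,20,0,0,0,0.5],[0,0,30,0,0,0,0.5],[0,0,17,0,0,0,0.5],[0,0,6,0,0,0,0.5],[0,0,0,0,0,0,0.5]])

```text
time_s: 25.77
eef_pos: [454.1, 36.9, 71.5]
orientation: [[0.978, -0.209, -0.003], [-0.209, -0.978, -0.001], [-0.002, 0.002, -1.0]]
ft_force: [0.3, 0.1, 0.4]
gripper_width: 42.5
```

```bash
python3 -c "
from h import *
st()
crop('side','s23.png',250,150,400,290,5)"
```

```text
t 25.77 p [454.1  36.9  71.5] yawx -12.1 tilt [-0.003 -0.001] q [ 0.53 -0.32 -0.53 -0.   -1.36  0.83] F [0.3 0.1 0.4] w 42.5
```

View pics/s23.png

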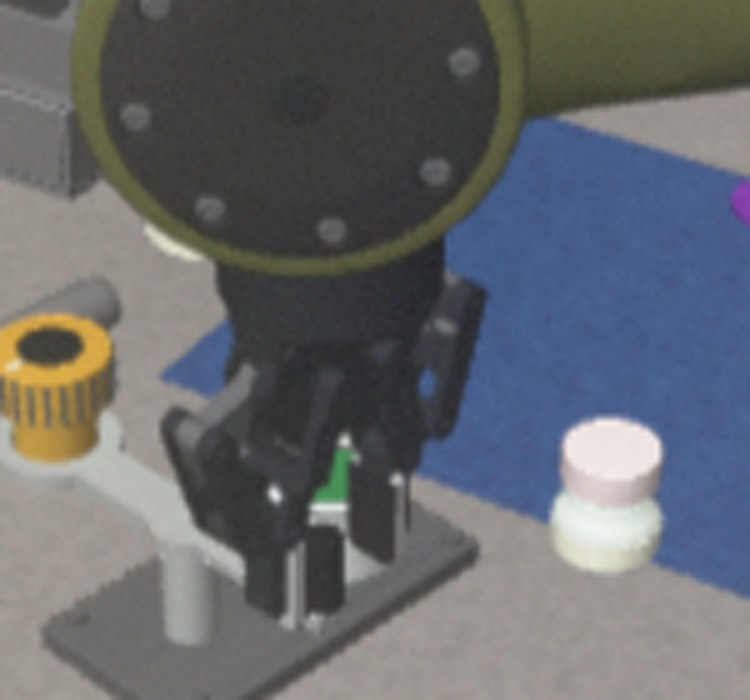

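>>> arm_command(commands=[[0,0,0,0,0,0,0.35],[0,0,0,0,0,0,0.2],[0,0,0,0,0,0,0.1],[0,0,0,0,0,0,0.1],[0,0,0,0,0,0,0.1]])

```text
time_s: 26.23
eef_pos: [455.8, 37.7, 74.7]
orientation: [[0.978, -0.207, 0.003], [-0.207, -0.978, 0.001], [0.002, -0.002, -1.0]]
ft_force: [-1.3, 1.5, 6.5]
gripper_width: 14.7
```

>>> arm_command(commands=[[0.2,-3.7,0,0,0,3,0.1],[0.4,-7.3,0,0,0,6,0.1],[0.4,-7.3,0,0,0,6,0.1],[0.4,-7.3,0,0,0,6,0.1],[0.4,-7.3,0,0,0,6,0.1]])

```text
time_s: 26.65
eef_pos: [469.6, 66.9, 74.6]
orientation: [[0.774, -0.633, 0.001], [-0.633, -0.774, -0.0], [0.001, -0.001, -1.0]]
ft_force: [-2.6, -1.4, 5.8]
gripper_width: 14.5
```

```bash
python3 -c "
from h import *
s=st()
p=s['eef_pos'][:2]-np.array([523.2,23]);print(np.hypot(*p),np.degrees(np.arctan2(p[1],p[0])))
crop('side','s24.png',250,150,400,290,5)"
```

```text
t 26.65 p [469.6  66.9  74.6] yawx -39.3 tilt [ 0.001 -0.   ] q [ 0.57 -0.27 -0.49  0.   -1.35  0.32] F [-2.6 -1.4  5.8] w 14.5
69.27176038819884 140.6462637257778
```

View pics/s24.png

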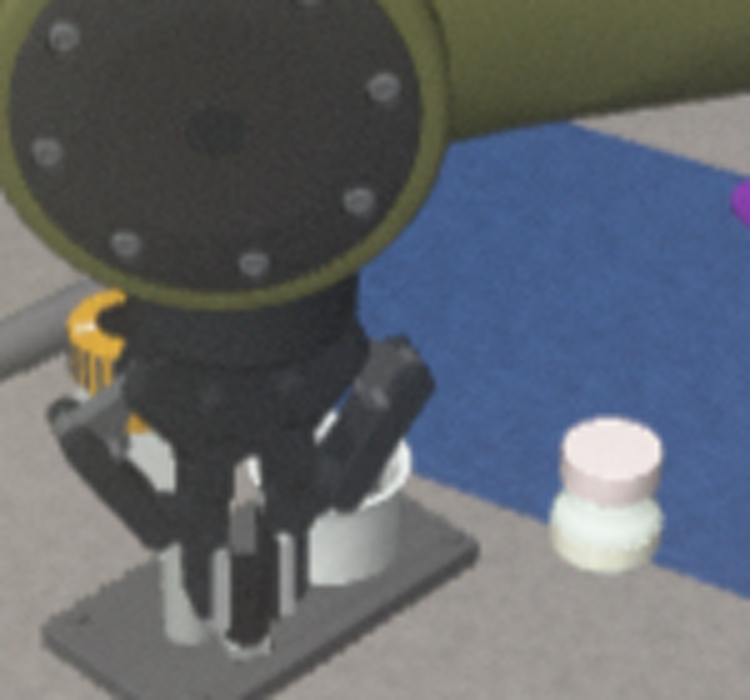

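>>> arm_command(commands=[[0.4,-7.3,-3,0,0,6,0.1],[0.4,-7.3,0,0,0,6,0.1],[0.4,-7.3,0,0,0,6,0.1],[0.4,-7.3,0,0,0,6,0.1],[0.4,-7.3,0,0,0,6,0.1],[0.4,-7.3,0,0,0,6,0.1],[0.4,-7.3,0,0,0,6,0.1],[0.4,-7.3,0,0,0,6,0.1],[0.4,-7.3,0,0,0,6,0.1],[0,0,0,0,0,0,0.1]])

```text
time_s: 27.53
eef_pos: [527.1, 93.1, 74.9]
orientation: [[-0.056, -0.998, -0.002], [-0.998, 0.056, 0.001], [-0.001, 0.002, -1.0]]
ft_force: [1.0, 3.6, -5.2]
gripper_width: 14.7
```

```bash
python3 -c "
from h import *
s=st()
p=s['eef_pos'][:2]-np.array([523.2,23]);print(np.hypot(*p),np.degrees(np.arctan2(p[1],p[0])))
crop('side','s25.png',240,130,390,270,5)"
```

```text
t 27.53 p [527.1  93.1  74.9] yawx -93.2 tilt [-0.002  0.001] q [ 0.55 -0.09 -0.33 -0.   -1.33 -0.61] F [ 1.   3.6 -5.2] w 14.7
70.21235369275776 86.80558266309457
```

View pics/s25.png

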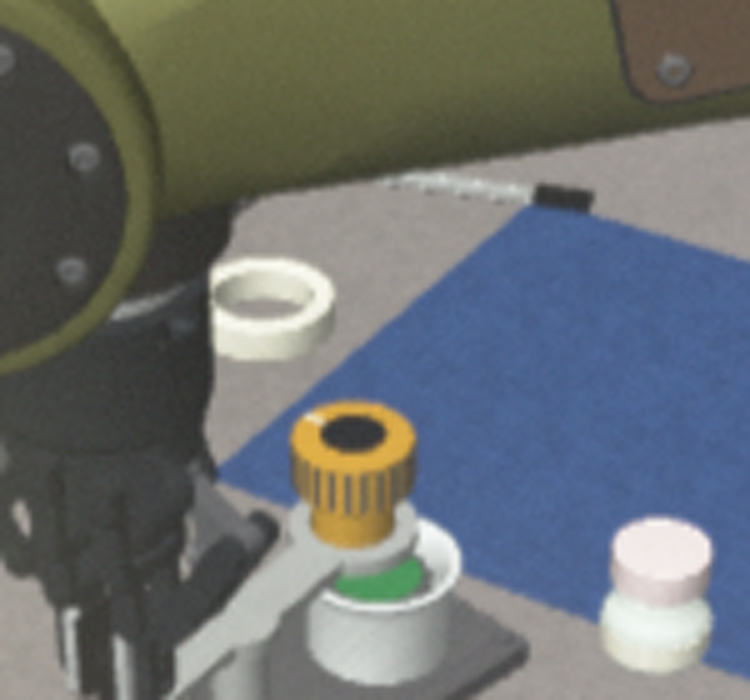

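>>> arm_command(commands=[[0.3,-6,0,0,0,5,0.1],[0.2,-3.7,0,0,0,3,0.1],[0,-2.4,0,0,0,2,0.1],[0,-1.5,0,0,0,1,0.1],[0,0,0,0,0,0,0.1]])

```text
time_s: 28.0
eef_pos: [539.6, 91.4, 75.0]
orientation: [[-0.239, -0.971, -0.002], [-0.971, 0.239, 0.002], [-0.001, 0.002, -1.0]]
ft_force: [-2.0, 6.4, -3.2]
gripper_width: 14.4
```

```bash
python3 -c "
from h import *
s=st()
p=s['eef_pos'][:2]-np.array([523.2,23]);print(np.hypot(*p),np.degrees(np.arctan2(p[1],p[0])))
crop('side','s26.png',240,130,390,270,5)"
```

```text
t 28.0 p [539.6  91.4  75. ] yawx -103.8 tilt [-0.002  0.002] q [ 0.53 -0.06 -0.3  -0.   -1.33 -0.77] F [-2.   6.4 -3.2] w 14.4
70.36021010759744 76.54071792470081
```

View pics/s26.png

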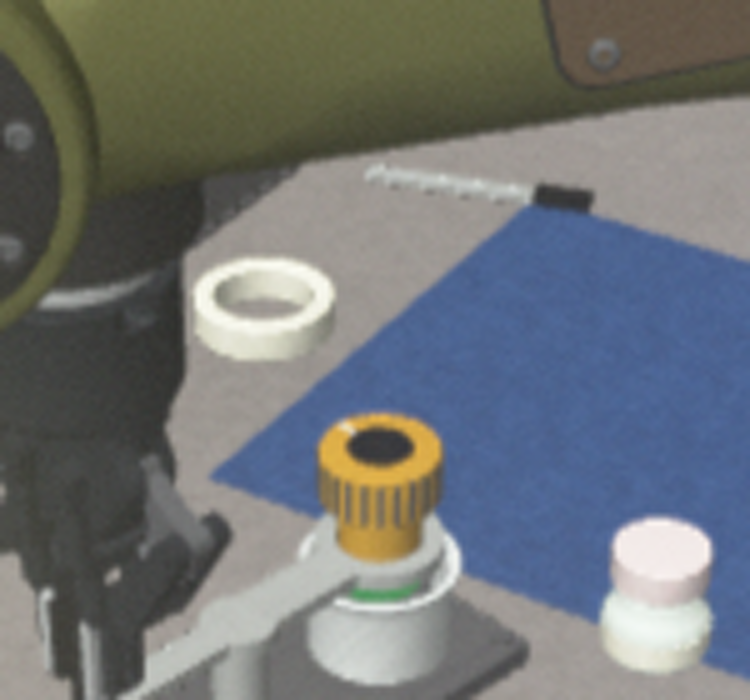

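>>> arm_command(commands=[[0,-3,0,0,0,2,0.1],[0,-2,0,0,0,0,0.1],[0,0,0,0,0,0,0.1],[0,0,0,0,0,0,0.1]])

```text
time_s: 28.38
eef_pos: [540.3, 91.1, 74.8]
orientation: [[-0.27, -0.963, -0.011], [-0.963, 0.27, 0.003], [0.0, 0.011, -1.0]]
ft_force: [-24.9, 11.9, 8.9]
gripper_width: 14.4
```

```bash
python3 -c "
from h import *
s=st()
p=s['eef_pos'][:2]-np.array([523.2,23]);print(np.hypot(*p),np.degrees(np.arctan2(p[1],p[0])))
crop('side','s27.png',240,130,390,270,5)"
```

```text
t 28.38 p [540.3  91.1  74.8] yawx -105.7 tilt [-0.011  0.003] q [ 0.53 -0.05 -0.29 -0.01 -1.34 -0.8 ] F [-24.9  11.9   8.9] w 14.4
70.25192860796001 75.94215417928467
```

View pics/s27.png

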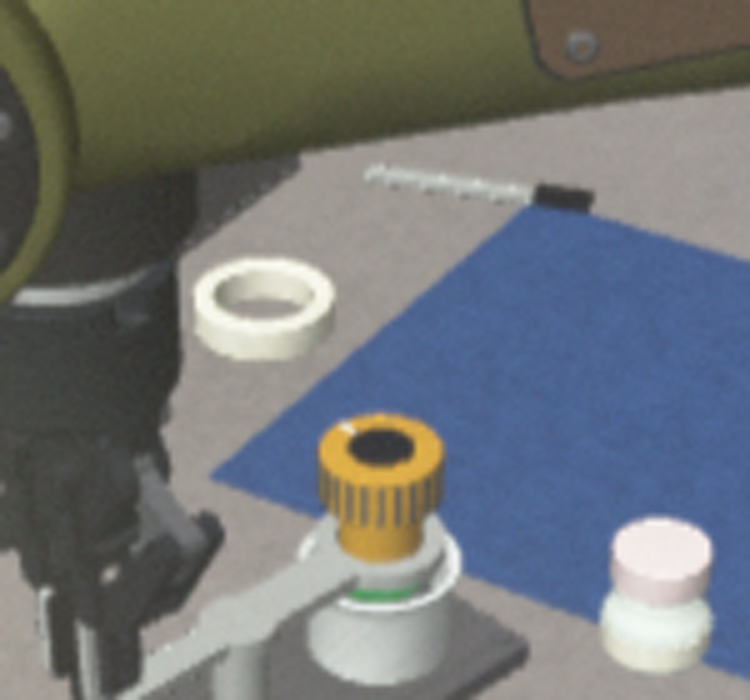

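>>> arm_command(commands=[[0,4,0,0,0,-1,0.1],[0,0,0,0,0,0,0.3],[0,0,0,0,0,0,0.5],[0,0,0,0,0,0,0.5],[0,0,-20,0,0,0,0.5],[0,0,-30,0,0,0,0.5],[0,0,-30,0,0,0,0.6],[0,0,-10,0,0,0,0.75],[0,0,0,0,0,0,0.75]])

```text
time_s: 29.18
eef_pos: [543.6, 90.0, 170.6]
orientation: [[-0.258, -0.966, 0.007], [-0.966, 0.258, 0.002], [-0.004, -0.006, -1.0]]
ft_force: [0.0, -0.5, 0.9]
gripper_width: 63.9
```

```bash
python3 -c "
from h import *
go(505.2,-49.8,150,-105)
crop('side','s28.png',240,130,390,270,5)
cv2.imwrite('pics/top5.png',r.camera('top'))"
```

```text
t 29.18 p [543.6  90.  170.6] yawx -105.0 tilt [0.007 0.002] q [ 0.53 -0.1  -0.16  0.   -1.5  -0.79] F [ 0.  -0.5  0.9] w 63.9
tool shift [145.    1.1  20.1] turn z 0.0
```

View pics/s28.png

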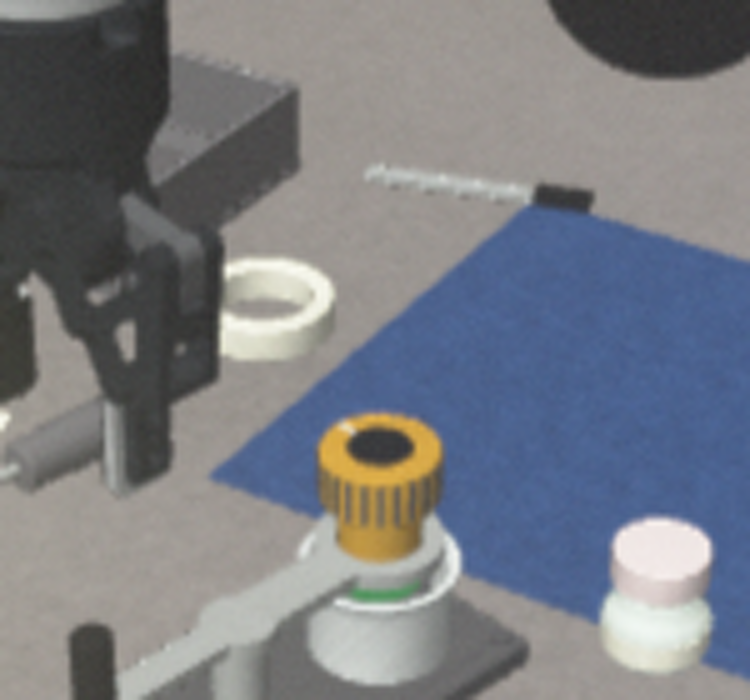

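>>> arm_command(commands=[[15,0,0,0,0,0,0.75],[30,0,0,0,0,0,0.75],[35,1,0,0,0,0,0.75],[35,0,0,0,0,0,0.75],[20,0,0,0,0,0,0.75],[10,0,10,0,0,0,0.75],[0,0,0,0,0,-7,0.75],[0,0,0,0,0,-7,0.75],[0,0,0,0,0,-7,0.75],[0,0,0,0,0,-7,0.75]])

```text
time_s: 30.12
eef_pos: [502.5, -50.0, 154.1]
orientation: [[0.231, -0.973, -0.002], [-0.973, -0.231, -0.0], [-0.0, 0.002, -1.0]]
ft_force: [-0.5, 0.4, 1.1]
gripper_width: 64.1
```

>>> arm_command(commands=[[0,0,0,0,0,-7,0.75],[0,0,0,0,0,-7,0.75],[0,0,0,0,0,-7,0.75],[0,0,0,0,0,-7,0.75],[0,0,0,0,0,-7,0.75],[0,0,0,0,0,-7,0.75],[0,0,0,0,0,-7,0.75],[0,0,0,0,0,-7,0.75],[0,0,0,0,0,-7,0.75],[0,0,0,0,0,-7,0.75]])

```text
time_s: 30.95
eef_pos: [502.5, -49.8, 154.1]
orientation: [[0.993, -0.115, -0.002], [-0.115, -0.993, -0.0], [-0.002, 0.001, -1.0]]
ft_force: [0.3, -0.6, 0.3]
gripper_width: 64.2
```

>>> arm_command(commands=[[0,0,0,0,0,-7,0.75],[0,0,0,0,0,-7,0.75],[0,0,0,0,0,-7,0.75],[0,0,0,0,0,-7,0.75],[0,0,0,0,0,-7,0.75],[0,0,0,0,0,-7,0.75],[0,0,0,0,0,-7,0.75],[0,0,0,0,0,-7,0.75],[0,0,0,0,0,-7,0.75],[0,0,0,0,0,-7,0.75]])

```text
time_s: 31.78
eef_pos: [502.5, -49.8, 154.1]
orientation: [[0.448, 0.894, -0.002], [0.894, -0.448, -0.0], [-0.001, -0.002, -1.0]]
ft_force: [0.5, -0.4, 0.9]
gripper_width: 63.8
```

>>> arm_command(commands=[[0,0,0,0,0,-7,0.75],[0,0,0,0,0,-7,0.75],[0,0,0,0,0,0,0.75],[0,0,0,0,0,0,0.75]])

```text
time_s: 32.12
eef_pos: [502.7, -49.8, 154.7]
orientation: [[0.228, 0.974, -0.002], [0.974, -0.228, -0.0], [-0.001, -0.002, -1.0]]
ft_force: [-0.7, 0.1, -0.2]
gripper_width: 63.9
```

```bash
python3 -c "
from h import *
go(505.2,-49.8,120,80)
crop('side','s29.png',240,100,390,240,5)
im=r.camera('top');cv2.imwrite('pics/top5.png',im)"
```

```text
t 32.12 p [502.7 -49.8 154.7] yawx 76.8 tilt [-0.002 -0.   ] q [ 0.3  -0.21 -0.29 -0.   -1.49  2.61] F [-0.7  0.1 -0.2] w 63.9
tool shift [ 0.6  2.5 34.6] turn z -3.2
```

View pics/s29.png

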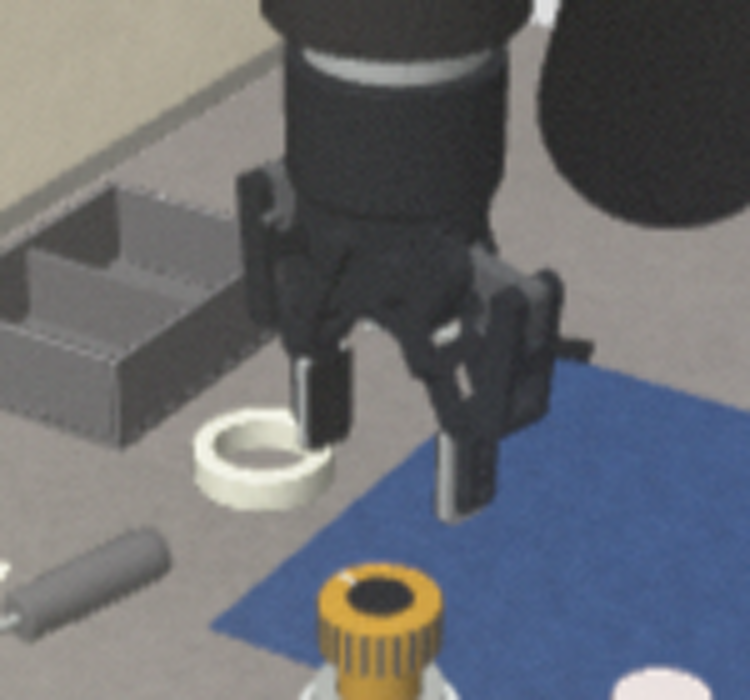

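>>> arm_command(commands=[[0.5,2.5,15,0,0,0,0.75],[0,0,30,0,0,0,0.75],[0,0,20,0,0,0,0.75],[0,0,7,0,0,0,0.75],[0,0,0,0,0,0,0.75],[0,0,0,0,0,0,0.75]])

```text
time_s: 32.72
eef_pos: [506.1, -49.9, 84.9]
orientation: [[0.225, 0.974, 0.001], [0.974, -0.225, -0.001], [-0.0, 0.001, -1.0]]
ft_force: [-0.0, -1.2, 1.3]
gripper_width: 64.1
```

```bash
python3 -c "
from h import *
go(505.2,-49.8,82,77)
crop('side','s30.png',240,130,390,270,5)"
```

```text
t 32.72 p [506.1 -49.9  84.9] yawx 77.0 tilt [ 0.001 -0.001] q [ 0.3  -0.18 -0.39  0.   -1.36  2.62] F [-0.  -1.2  1.3] w 64.1
tool shift [-0.1 -0.9  2.9] turn z -0.0
```

View pics/s30.png

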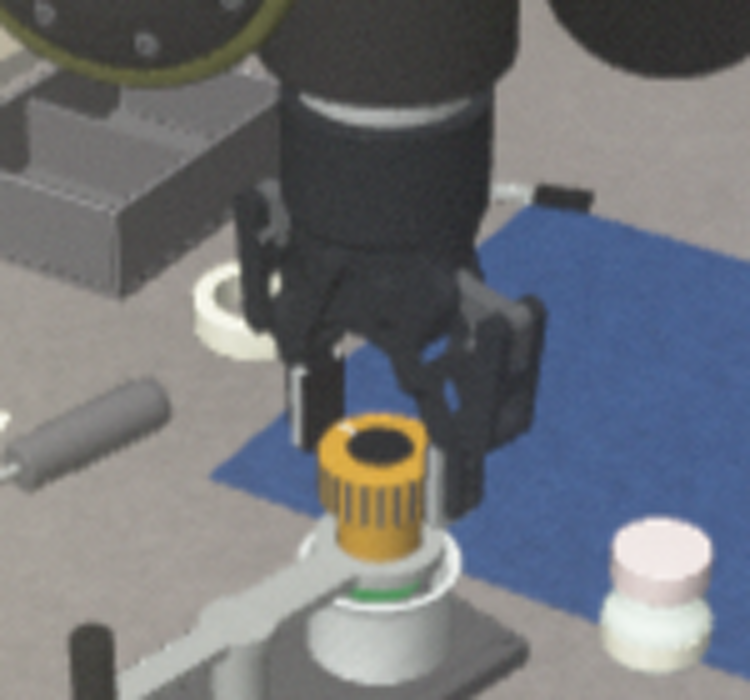

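>>> arm_command(commands=[[0,-0.5,3,0,0,0,0.7],[0,0,0,0,0,0,0.6],[0,0,0,0,0,0,0.5],[0,0,0,0,0,0,0.3],[0,0,0,0,0,0,0.3],[0,0,0,0,0,0,0.3],[0,0,0,0,0,0,0.3]], newtons=50)

```text
time_s: 33.35
eef_pos: [506.4, -49.7, 82.4]
orientation: [[0.224, 0.975, 0.003], [0.975, -0.224, -0.0], [0.001, 0.003, -1.0]]
ft_force: [4.0, -0.8, 5.0]
gripper_width: 46.8
```

```bash
python3 -c "
from h import *
st()
crop('side','s31.png',240,130,390,270,5)"
```

```text
t 33.35 p [506.4 -49.7  82.4] yawx 77.0 tilt [ 0.003 -0.   ] q [ 0.3  -0.18 -0.39  0.   -1.35  2.62] F [ 4.  -0.8  5. ] w 46.8
```

View pics/s31.png

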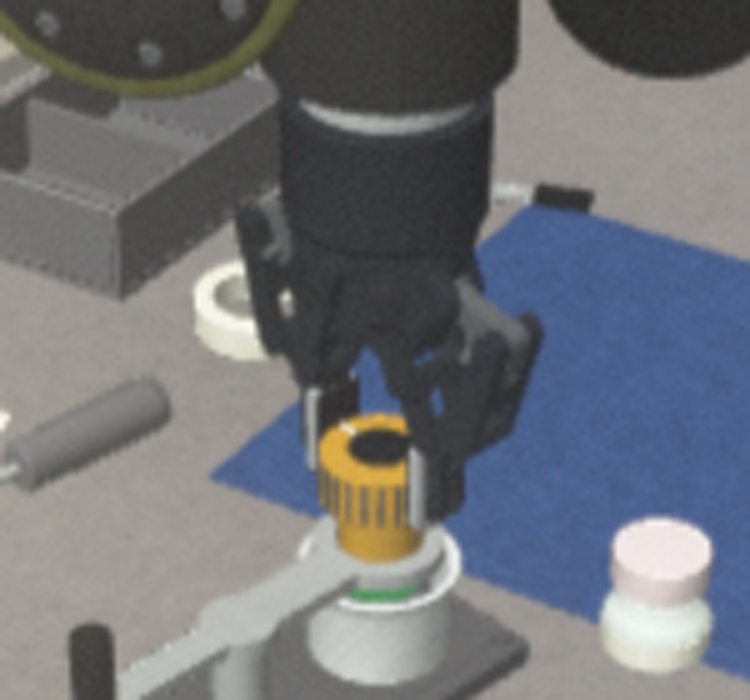

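>>> arm_command(commands=[[0,0,0.2,0,0,5,0.3],[0,0,0.27,0,0,7,0.3],[0,0,0.27,0,0,7,0.3],[0,0,0.27,0,0,7,0.3],[0,0,0.27,0,0,7,0.3],[0,0,0.27,0,0,7,0.3],[0,0,0.27,0,0,7,0.3],[0,0,0.27,0,0,7,0.3],[0,0,0.27,0,0,7,0.3],[0,0,0.27,0,0,7,0.3]])

```text
time_s: 34.23
eef_pos: [506.5, -49.5, 79.8]
orientation: [[0.988, 0.151, 0.003], [0.151, -0.988, 0.0], [0.003, 0.0, -1.0]]
ft_force: [5.2, -0.4, 5.5]
gripper_width: 46.7
```

```bash
python3 -c "
from h import *
st();print(r.state()['wrist_torque'])
crop('side','s32.png',240,130,390,270,5)"
```

```text
t 34.23 p [506.5 -49.5  79.8] yawx 8.7 tilt [0.003 0.   ] q [ 0.3  -0.18 -0.4   0.   -1.35  1.42] F [ 5.2 -0.4  5.5] w 46.7
[ 0.03344579 -1.21190999  0.06084524]
```

View pics/s32.png

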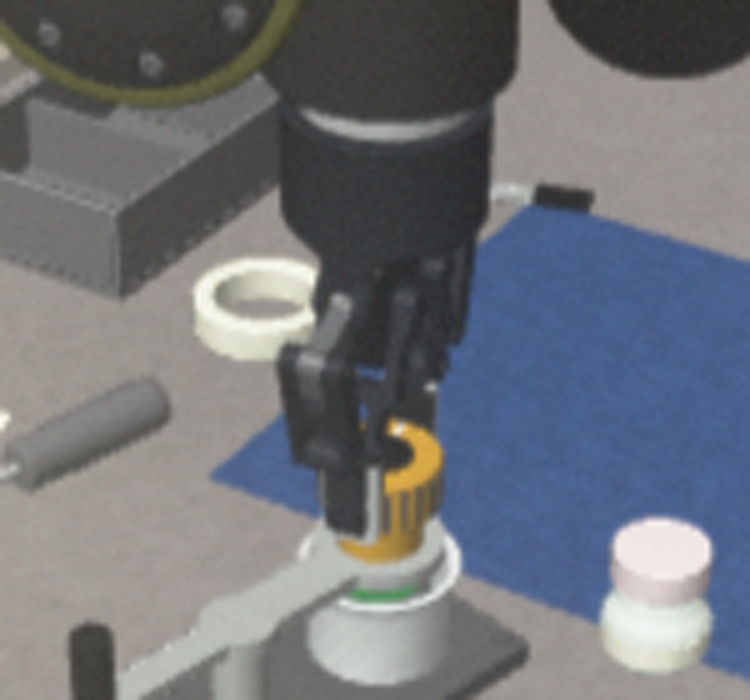

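>>> arm_command(commands=[[0,0,0.27,0,0,7,0.3],[0,0,0.27,0,0,7,0.3],[0,0,0.27,0,0,7,0.3],[0,0,0.27,0,0,7,0.3],[0,0,0.27,0,0,7,0.3],[0,0,0.27,0,0,7,0.3],[0,0,0.27,0,0,7,0.3],[0,0,0.27,0,0,7,0.3],[0,0,0.27,0,0,7,0.3],[0,0,0.27,0,0,7,0.3]])

```text
time_s: 35.12
eef_pos: [506.8, -49.4, 77.2]
orientation: [[0.48, -0.877, 0.004], [-0.877, -0.48, 0.0], [0.002, -0.004, -1.0]]
ft_force: [4.5, -0.3, 4.2]
gripper_width: 46.4
```

>>> arm_command(commands=[[0,0,0.27,0,0,7,0.3],[0,0,0.27,0,0,7,0.3],[0,0,0.27,0,0,7,0.3],[0,0,0.27,0,0,7,0.3],[0,0,0.27,0,0,7,0.3],[0,0,0.27,0,0,7,0.3],[0,0,0.27,0,0,7,0.3],[0,0,0.27,0,0,7,0.3],[0,0,0.27,0,0,7,0.3],[0,0,0.27,0,0,7,0.3]])

```text
time_s: 35.95
eef_pos: [506.8, -49.8, 74.5]
orientation: [[-0.66, -0.751, 0.004], [-0.751, 0.66, -0.0], [-0.003, -0.003, -1.0]]
ft_force: [5.3, -2.4, 4.0]
gripper_width: 46.2
```

```bash
python3 -c "
from h import *
st();print(r.state()['wrist_torque'])
crop('side','s33.png',240,130,390,270,5)"
```

```text
t 35.95 p [506.8 -49.8  74.5] yawx -131.3 tilt [ 0.004 -0.   ] q [ 0.3  -0.17 -0.4   0.   -1.33 -1.02] F [ 5.3 -2.4  4. ] w 46.2
[-0.66033849 -1.99378878  0.07781847]
```

View pics/s33.png

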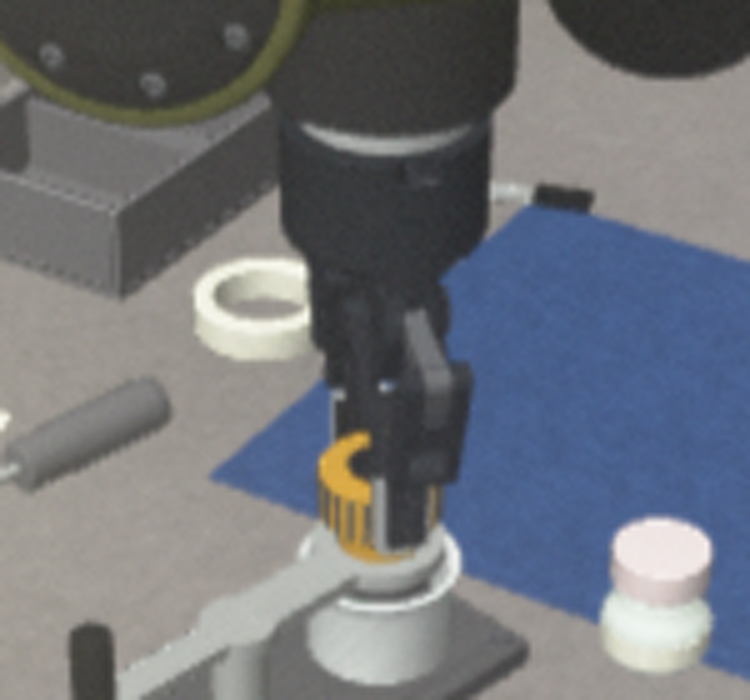

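>>> arm_command(commands=[[0,0,0.27,0,0,7,0.3],[0,0,0.27,0,0,7,0.3],[0,0,0.27,0,0,7,0.3],[0,0,0.27,0,0,7,0.3],[0,0,0.27,0,0,7,0.3],[0,0,0.27,0,0,7,0.3],[0,0,0.27,0,0,7,0.3],[0,0,0.27,0,0,7,0.3],[0,0,0.27,0,0,7,0.3]])

```text
time_s: 36.75
eef_pos: [506.6, -49.9, 72.1]
orientation: [[-0.969, 0.247, 0.004], [0.247, 0.969, -0.001], [-0.004, 0.0, -1.0]]
ft_force: [5.0, -2.1, 5.6]
gripper_width: 46.0
```

```bash
python3 -c "
from h import *
st();print(r.state()['wrist_torque'])
crop('side','s34.png',240,130,390,270,5)"
```

```text
t 36.75 p [506.6 -49.9  72.1] yawx 165.7 tilt [ 0.004 -0.001] q [ 0.3  -0.17 -0.41  0.   -1.33 -2.12] F [ 5.  -2.1  5.6] w 46.0
[-0.75723712 -1.45457052  0.06758683]
```

View pics/s34.png

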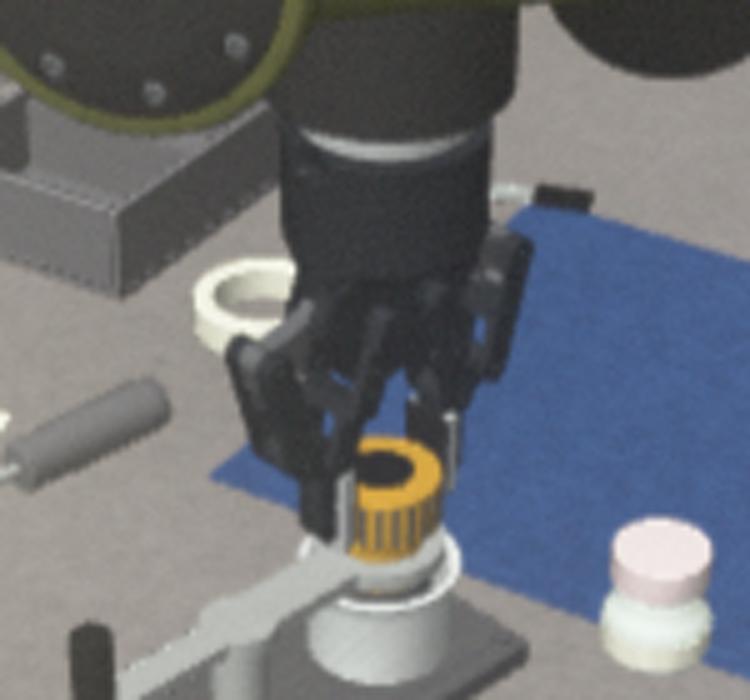

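>>> arm_command(commands=[[0,0,0.27,0,0,7,0.3],[0,0,0.27,0,0,7,0.3],[0,0,0.27,0,0,7,0.3],[0,0,0.27,0,0,7,0.3],[0,0,0.2,0,0,5,0.3],[0,0,0,0,0,0,0.3],[0,0,0,0,0,0,0.3]])

```text
time_s: 37.38
eef_pos: [506.5, -49.9, 71.0]
orientation: [[-0.682, 0.731, 0.004], [0.731, 0.682, -0.001], [-0.003, 0.002, -1.0]]
ft_force: [4.3, -1.1, 7.4]
gripper_width: 46.4
```

```bash
python3 -c "
from h import *
st();print(r.state()['wrist_torque'])
crop('side','s35.png',240,130,390,270,5)"
```

```text
t 37.38 p [506.5 -49.9  71. ] yawx 133.0 tilt [ 0.004 -0.001] q [ 0.3  -0.17 -0.41  0.   -1.33 -2.69] F [ 4.3 -1.1  7.4] w 46.4
[-0.54497236 -1.20235959 -0.09354749]
```

View pics/s35.png

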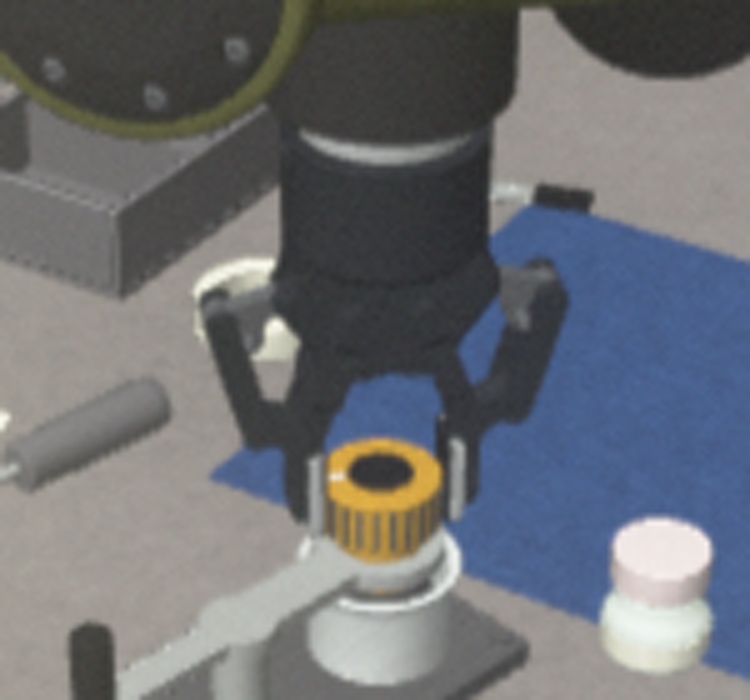

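>>> arm_command(commands=[[0,0,0,0,0,0,0.5],[0,0,0,0,0,0,0.65],[0,0,0,0,0,0,0.75],[0,0,0,0,0,0,0.75],[0,0,0,0,0,0,0.75],[0,0,-15,0,0,0,0.75],[0,0,-30,0,0,0,0.75],[0,0,-35,0,0,0,0.75],[0,0,-20,0,0,0,0.75],[0,0,0,0,0,0,0.75]])

```text
time_s: 38.27
eef_pos: [507.1, -49.8, 174.6]
orientation: [[-0.682, 0.731, 0.007], [0.731, 0.682, 0.0], [-0.005, 0.006, -1.0]]
ft_force: [0.3, 0.3, -0.3]
gripper_width: 64.0
```

```bash
python3 -c "
from h import *
st()
crop('side','s36.png',240,130,390,270,5)
cv2.imwrite('pics/top6.png',r.camera('top'))"
```

```text
t 38.27 p [507.1 -49.8 174.6] yawx 133.0 tilt [0.007 0.   ] q [ 0.3  -0.21 -0.25  0.   -1.52 -2.69] F [ 0.3  0.3 -0.3] w 64.0
```

View pics/s36.png

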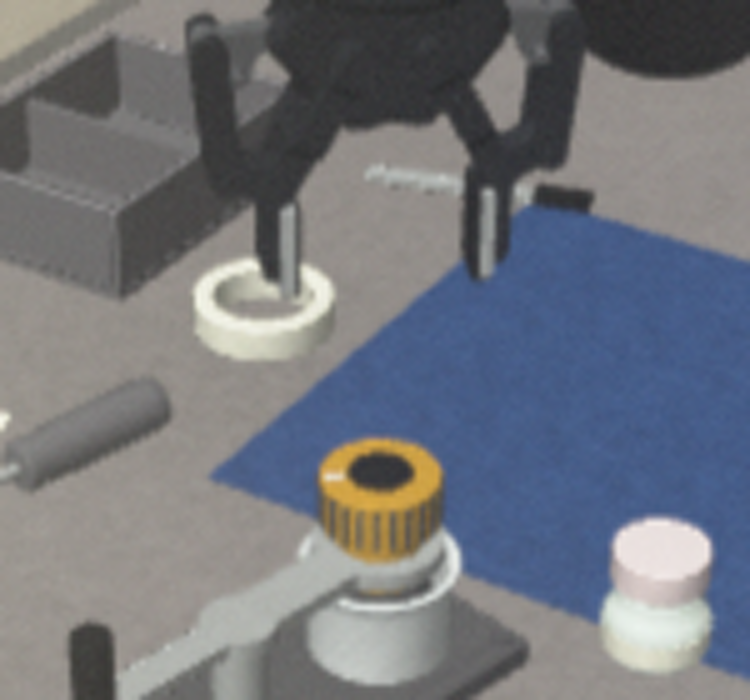

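View pics/top6.png

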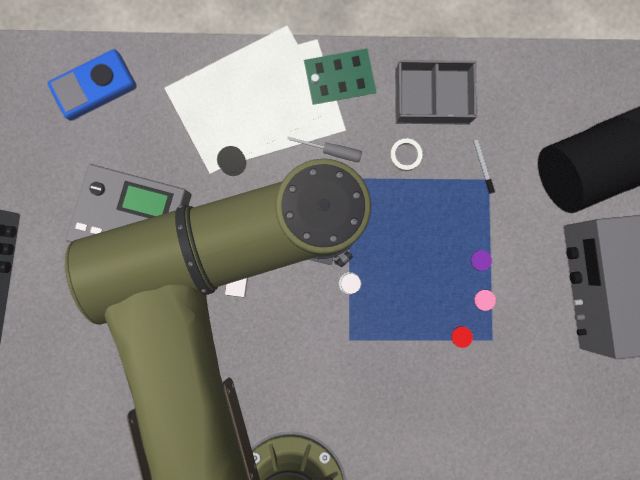

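>>> arm_command(commands=[[0,0,0,0,0,-6.85,0.5],[0,0,0,0,0,-6.85,0.5],[0,0,0,0,0,-6.85,0.5],[0,0,0,0,0,-6.85,0.5],[0,0,0,0,0,-6.85,0.5],[0,0,0,0,0,-6.85,0.5],[0,0,0,0,0,-6.85,0.5],[0,0,0,0,0,-6.85,0.5],[0,0,0,0,0,-6.85,0.5],[0,0,0,0,0,-6.85,0.5]])

```text
time_s: 39.2
eef_pos: [504.3, -49.6, 167.1]
orientation: [[-0.928, -0.372, -0.004], [-0.372, 0.928, -0.0], [0.003, 0.001, -1.0]]
ft_force: [-0.0, -0.5, -0.7]
gripper_width: 42.7
```

>>> arm_command(commands=[[0,0,0,0,0,-6.85,0.5],[0,0,0,0,0,-6.85,0.5],[0,0,0,0,0,-6.85,0.5],[0,0,0,0,0,-6.85,0.5],[0,0,0,0,0,-6.85,0.5],[0,0,0,0,0,-6.85,0.5],[0,0,0,0,0,-6.85,0.5],[0,0,0,0,0,-6.85,0.5],[0,0,0,0,0,-6.85,0.5],[0,0,0,0,0,-6.85,0.5]])

```text
time_s: 40.03
eef_pos: [504.3, -49.6, 167.0]
orientation: [[0.006, -1.0, -0.004], [-1.0, -0.006, -0.0], [0.0, 0.004, -1.0]]
ft_force: [0.5, -0.6, 0.3]
gripper_width: 43.0
```

```bash
python3 -c "
from h import *
go(376,262,175,-90)
print(p2w('side',[[278,346.8]],121),p2w('side',[[279.6,383.2]],50),p2w('top',[[146,306.2]],121),p2w('top',[[158,304]],50))
print(p2w('top',[[143.2,237.6]],66))
im=cv2.imread('pics/top0.png')
cv2.imwrite('pics/c7.png',cv2.resize(im[280:330,130:190],None,fx=10,fy=10,interpolation=cv2.INTER_CUBIC))
im=cv2.imread('pics/side0.png')
cv2.imwrite('pics/c8.png',cv2.resize(im[330:420,170:310],None,fx=5,fy=5,interpolation=cv2.INTER_CUBIC))
"
```

```text
t 40.03 p [504.3 -49.6 167. ] yawx -89.6 tilt [-0.004 -0.   ] q [ 0.3  -0.21 -0.26 -0.   -1.52 -0.29] F [ 0.5 -0.6  0.3] w 43.0
tool shift [-312.4  126.3   -7.5] turn z 0.4
[[375.55142096 261.4010596  121.        ]] [[372.32950607 266.03354168  50.        ]] [[375.58392553 262.21643826 121.        ]] [[375.19262511 261.18973357  50.        ]]
[[505.05197912 289.01429667  66.        ]]
```

View pics/c7.png

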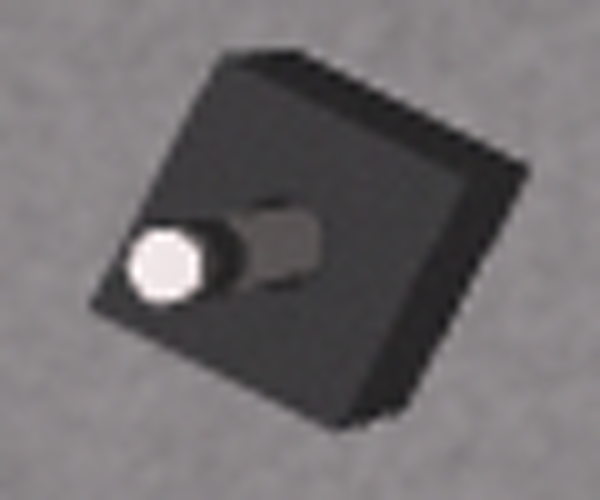

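View pics/c8.png

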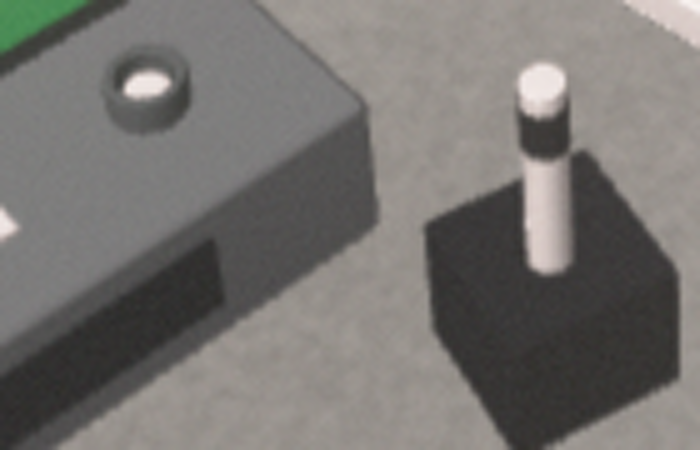

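>>> arm_command(commands=[[-15,6,0,0,0,0.4,0.5],[-29,12,0,0,0,0,0.5],[-33,14,0,0,0,0,0.5],[-33,14,0,0,0,0,0.5],[-33,14,0,0,0,0,0.5],[-33,14,0,0,0,0,0.5],[-33,14,0,0,0,0,0.5],[-33,14,0,0,0,0,0.5],[-33,13,0,0,0,0,0.5],[-25,9,0,0,0,0,0.5]])

```text
time_s: 40.87
eef_pos: [381.1, 252.7, 167.4]
orientation: [[-0.005, -1.0, -0.002], [-1.0, 0.005, -0.001], [0.001, 0.002, -1.0]]
ft_force: [1.1, 0.2, -0.0]
gripper_width: 42.3
```

>>> arm_command(commands=[[-12,4,0,0,0,0,0.5],[0,0,0,0,0,0,0.5],[0,0,0,0,0,0,0.5]])

```text
time_s: 41.12
eef_pos: [378.7, 262.8, 167.9]
orientation: [[-0.005, -1.0, -0.002], [-1.0, 0.005, -0.002], [0.002, 0.002, -1.0]]
ft_force: [-0.4, -0.7, 0.8]
gripper_width: 42.7
```

```bash
python3 -c "
from h import *
go(375.5,261.5,130,-90)
crop('side','s37.png',220,270,360,410,5)
print(p2w('side',[[199.4,346.2]],73),p2w('side',[[199.4,346.8]],66),p2w('top',[[143.7,238.1]],73))
"
```

```text
t 41.12 p [378.7 262.8 167.9] yawx -90.3 tilt [-0.002 -0.002] q [ 1.05 -0.34 -0.37 -0.   -1.54 -1.05] F [-0.4 -0.7  0.8] w 42.7
tool shift [ 1.3  3.1 37.9] turn z -0.3
[[502.37103283 288.23647109  73.        ]] [[506.53705078 284.77660266  66.        ]] [[503.62517214 285.76226204  73.        ]]
```

View pics/s37.png

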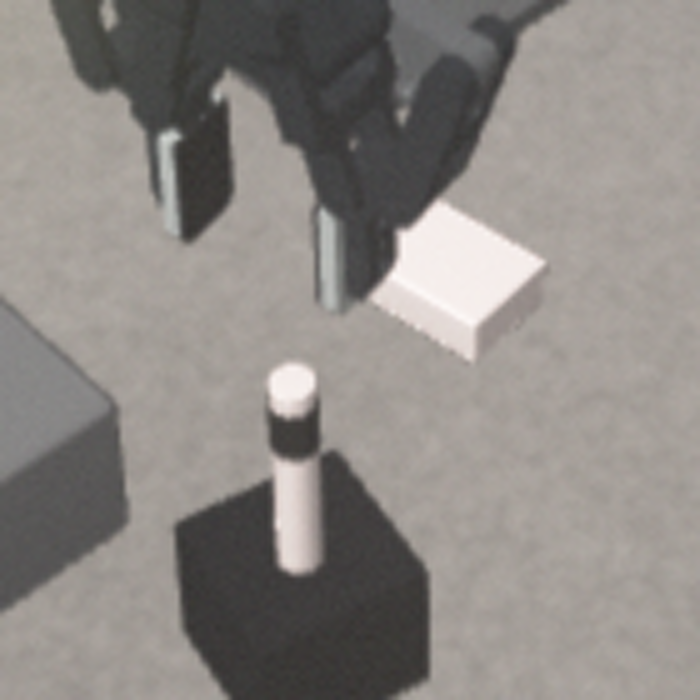

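>>> arm_command(commands=[[1,3,15,0,0,0,0.5],[0,0,25,0,0,0,0.5],[0,0,25,0,0,0,0.5],[0,0,14,0,0,0,0.5],[0,0,0,0,0,0,0.5],[0,0,0,0,0,0,0.5]])

```text
time_s: 41.67
eef_pos: [376.5, 260.8, 90.1]
orientation: [[-0.008, -1.0, -0.0], [-1.0, 0.008, -0.001], [0.001, 0.0, -1.0]]
ft_force: [-0.3, 0.4, 1.8]
gripper_width: 42.8
```

```bash
python3 -c "
from h import *
st()
crop('side','s38.png',220,270,360,410,5)
"
```

```text
t 41.67 p [376.5 260.8  90.1] yawx -90.5 tilt [-0.    -0.001] q [ 1.05 -0.33 -0.5   0.   -1.4  -1.06] F [-0.3  0.4  1.8] w 42.8
```

View pics/s38.png

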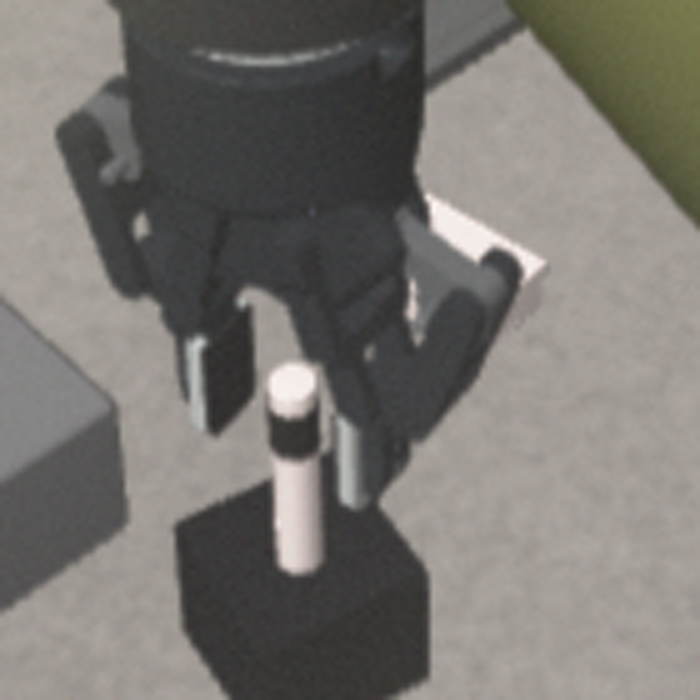

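>>> arm_command(commands=[[-1,1,5,0,0,0,0.5],[0,0,0,0,0,0,0.35],[0,0,0,0,0,0,0.2],[0,0,0,0,0,0,0.05],[0,0,0,0,0,0,0.05],[0,0,0,0,0,0,0.05],[0,0,0,0,0,0,0.05]], newtons=40)

```text
time_s: 42.3
eef_pos: [375.4, 263.4, 85.9]
orientation: [[-0.006, -1.0, 0.001], [-1.0, 0.006, 0.001], [-0.001, -0.001, -1.0]]
ft_force: [-0.5, 0.2, 3.4]
gripper_width: 13.0
```

```bash
python3 -c "
from h import *
st()
crop('side','s39.png',220,270,360,410,5)
"
```

```text
t 42.3 p [375.4 263.4  85.9] yawx -90.4 tilt [0.001 0.001] q [ 1.05 -0.33 -0.51  0.   -1.39 -1.06] F [-0.5  0.2  3.4] w 13.0
```

View pics/s39.png

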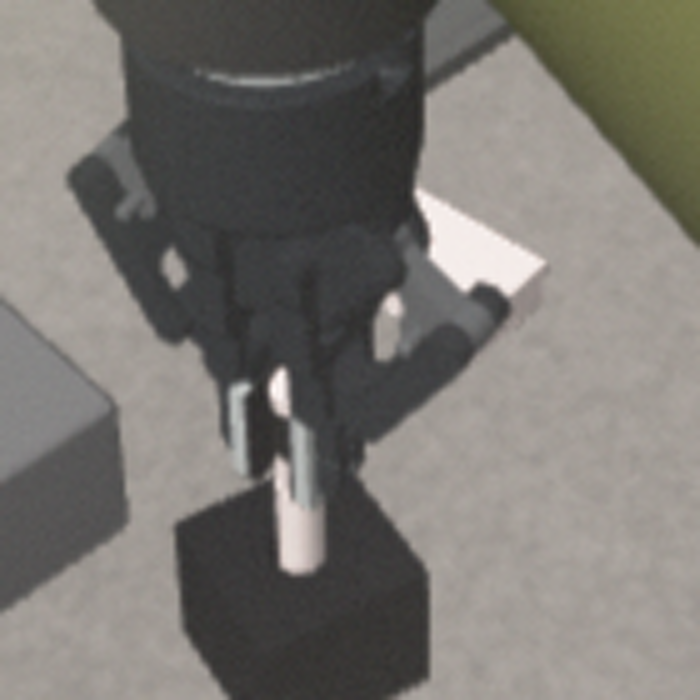

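>>> arm_command(commands=[[0,0,-10,0,0,0,0.05],[0,0,-20,0,0,0,0.05],[0,0,-20,0,0,0,0.05],[0,0,-20,0,0,0,0.05],[0,0,-15,0,0,0,0.05],[0,0,-5,0,0,0,0.05],[0,0,0,0,0,0,0.05],[0,0,0,0,0,0,0.05],[0,0,0,0,0,0,0.05],[0,0,0,0,0,0,0.05]])

```text
time_s: 43.18
eef_pos: [374.8, 262.8, 174.0]
orientation: [[-0.007, -1.0, -0.001], [-1.0, 0.007, -0.002], [0.002, 0.001, -1.0]]
ft_force: [0.5, -0.3, 0.5]
gripper_width: 13.0
```

```bash
python3 -c "
from h import *
go(504.5,287.3,175,-90)
crop('side','s40.png',220,240,360,380,5)
"
```

```text
t 43.18 p [374.8 262.8 174. ] yawx -90.4 tilt [-0.001 -0.002] q [ 1.05 -0.35 -0.37 -0.   -1.56 -1.06] F [ 0.5 -0.3  0.5] w 13.0
tool shift [ -25.4 -129.5   -1.2] turn z -0.4
```

View pics/s40.png

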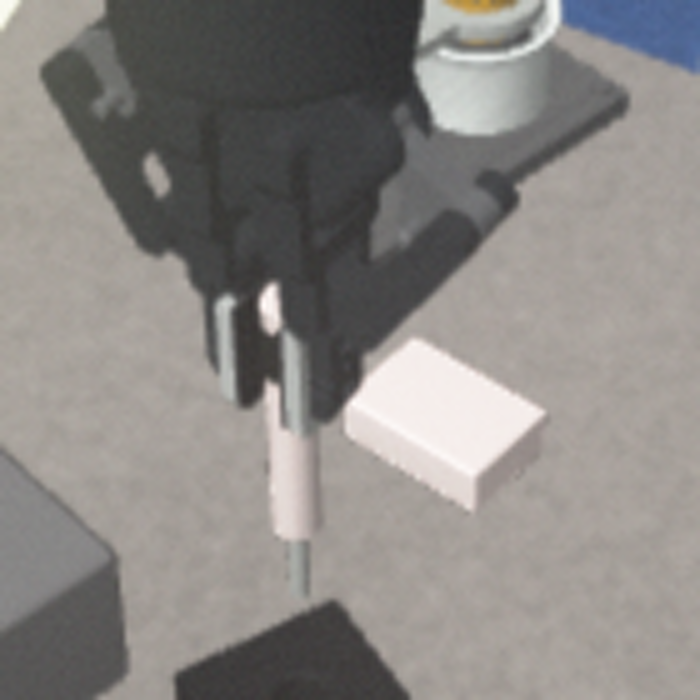

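```bash
python3 -c "
from h import *
print(p2w('side',[[280.0,358.5]],96), p2w('side',[[273.8,299]],209),w2p('side',[[374.8,262.8,96],[374.8,262.8,209]]))
im=r.camera('top')
cv2.imwrite('pics/c9.png',cv2.resize(im[240:340,90:210],None,fx=6,fy=6,interpolation=cv2.INTER_CUBIC))
print(w2p('top',[[374.8,262.8,96],[374.8,262.8,209]]))
"
```

```text
[[374.30702284 259.69105105  96.        ]] [[378.7537386  261.21862642 209.        ]] [[278.45231847 359.80476511]
 [275.60337361 300.8362506 ]]
[[149.90913583 305.73386627]
 [128.73560332 310.21018359]]
```

View pics/c9.png

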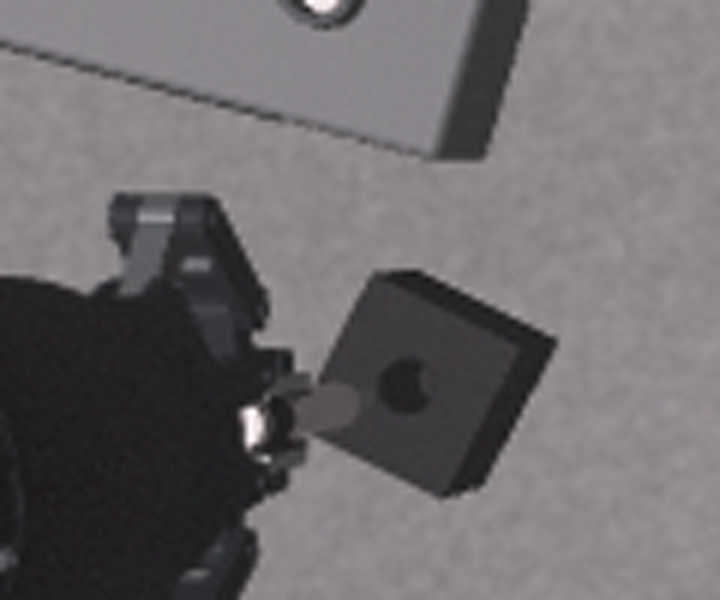

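>>> arm_command(commands=[[-2,-10,0,0,0,-0.4,0.05],[-4,-20,0,0,0,0,0.05],[-5,-26,0,0,0,0,0.05],[-5,-26,0,0,0,0,0.05],[-5,-26,0,0,0,0,0.05],[-4,-15,0,0,0,0,0.05],[-1,-7,0,0,0,0,0.05],[0,0,0,0,0,0,0.05],[0,0,0,0,0,0,0.05],[0,0,0,0,0,0,0.05]])

```text
time_s: 44.12
eef_pos: [504.5, 289.1, 175.5]
orientation: [[0.001, -1.0, -0.0], [-1.0, -0.001, 0.0], [-0.0, 0.0, -1.0]]
ft_force: [0.7, 0.2, 0.6]
gripper_width: 12.8
```

```bash
python3 -c "
from h import *
go(505,289,175,-90)
crop('side','s41.png',130,250,270,390,5)
im=r.camera('top')
cv2.imwrite('pics/c10.png',cv2.resize(im[190:290,70:190],None,fx=6,fy=6,interpolation=cv2.INTER_CUBIC))
"
```

```text
t 44.12 p [504.5 289.1 175.5] yawx -90.0 tilt [-0.  0.] q [ 0.86 -0.01 -0.07 -0.   -1.51 -0.86] F [0.7 0.2 0.6] w 12.8
tool shift [ 0.1 -0.5  0.5] turn z 0.0
```

View pics/s41.png

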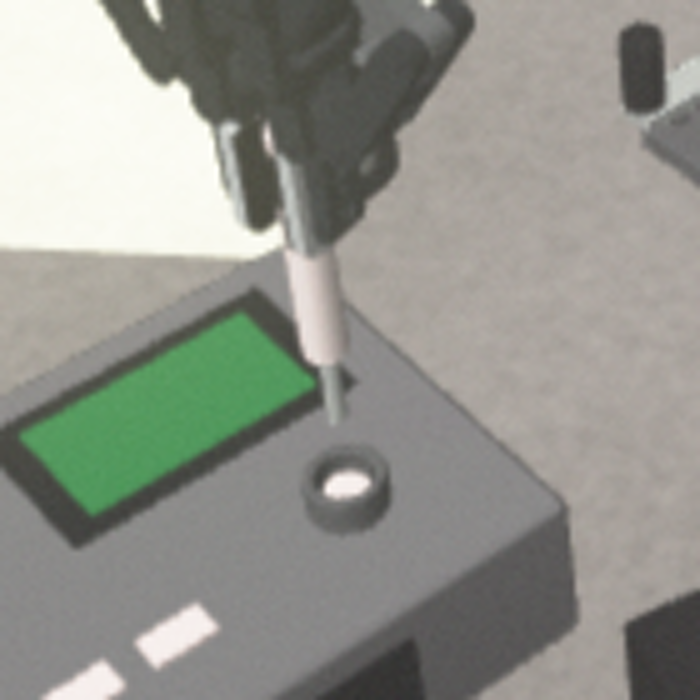

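View pics/c10.png

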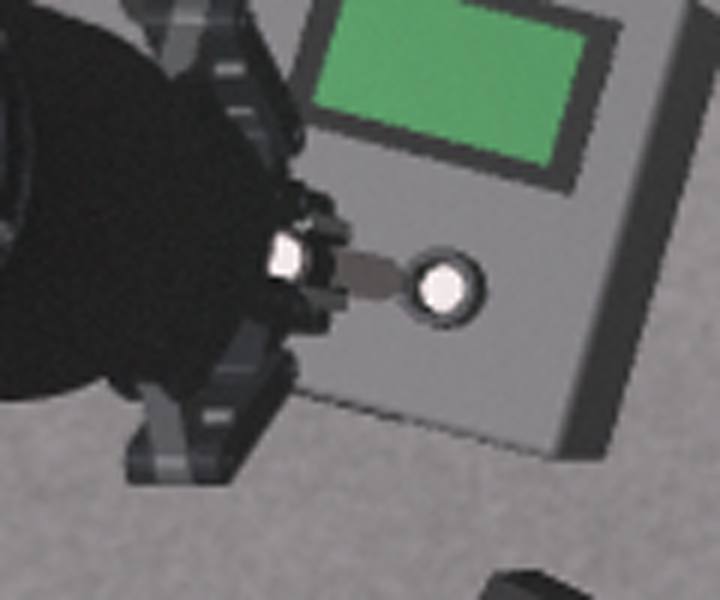

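```bash
python3 -c "
from h import *
T=p2w('side',[[197.6,334.0]],97)[0];print(T)
T[2]=73;print(w2p('side',[T]),w2p('top',[T]), 'rim side',(345/5+130,480/5+250),'rim top',(445/6+70,288/6+190))
print(p2w('side',[[199.0,346.0]],73),p2w('top',[[144.2,238]],73))
"
```

```text
[503.60300914 286.56010866  97.        ]
[[199.529331 345.156665]] [[143.28498704 238.10898636]] rim side (199.0, 346.0) rim top (144.16666666666669, 238.0)
[[503.14585605 288.25362349  73.        ]] [[503.82553755 284.8063511   73.        ]]
```

>>> arm_command(commands=[[0,0,10,0,0,0,0.05],[0,0,12,0,0,0,0.05],[0,0,5,0,0,0,0.05],[0,0,0,0,0,0,0.05],[0,0,0,0,0,0,0.05],[0,0,0,0,0,0,0.05]])

```text
time_s: 44.72
eef_pos: [505.3, 289.1, 148.5]
orientation: [[0.0, -1.0, 0.0], [-1.0, -0.0, -0.0], [0.0, -0.0, -1.0]]
ft_force: [0.2, -0.1, 0.2]
gripper_width: 12.5
```

```bash
python3 -c "
from h import *
st()
crop('side','s42.png',150,270,250,370,6)
"
```

```text
t 44.72 p [505.3 289.1 148.5] yawx -90.0 tilt [ 0. -0.] q [ 0.86 -0.   -0.11  0.   -1.46 -0.86] F [ 0.2 -0.1  0.2] w 12.5
```

View pics/s42.png

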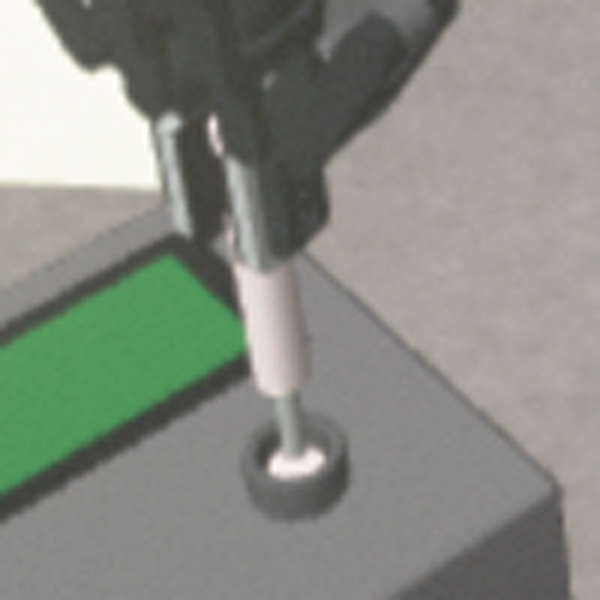

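The tip is inside the collar over the button, so I press now.

>>> arm_command(commands=[[0,0,2,0,0,0,0.05],[0,0,2,0,0,0,0.05],[0,0,2,0,0,0,0.05],[0,0,0,0,0,0,0.05],[0,0,0,0,0,0,0.05]])

```text
time_s: 45.18
eef_pos: [505.4, 289.3, 142.8]
orientation: [[0.001, -1.0, 0.001], [-1.0, -0.001, 0.0], [-0.0, -0.001, -1.0]]
ft_force: [0.3, 0.8, 1.3]
gripper_width: 12.3
```

>>> arm_command(commands=[[0,0,1,0,0,0,0.05],[0,0,1,0,0,0,0.05],[0,0,0,0,0,0,0.05]])

```text
time_s: 45.43
eef_pos: [505.4, 289.3, 140.7]
orientation: [[0.001, -1.0, 0.001], [-1.0, -0.001, 0.0], [-0.0, -0.001, -1.0]]
ft_force: [0.3, 0.1, 4.7]
gripper_width: 13.0
```

>>> arm_command(commands=[[0,0,1,0,0,0,0.05],[0,0,1,0,0,0,0.05],[0,0,0,0,0,0,0.05],[0,0,0,0,0,0,0.05]])

```text
time_s: 45.77
eef_pos: [505.7, 289.4, 139.9]
orientation: [[0.001, -1.0, 0.002], [-1.0, -0.001, 0.001], [-0.001, -0.002, -1.0]]
ft_force: [-0.8, -0.3, 8.3]
gripper_width: 13.0
```

>>> arm_command(commands=[[0,0,1,0,0,0,0.05],[0,0,1,0,0,0,0.05],[0,0,0,0,0,0,0.05],[0,0,0,0,0,0,0.05],[0,0,0,0,0,0,0.05]])

```text
time_s: 46.18
eef_pos: [506.0, 289.5, 139.6]
orientation: [[0.001, -1.0, 0.004], [-1.0, -0.001, 0.002], [-0.002, -0.004, -1.0]]
ft_force: [-3.1, 0.1, 14.6]
gripper_width: 12.9
```

```bash
python3 -c "
from h import *
st()
crop('side','s43.png',150,270,250,370,6)
"
```

```text
t 46.18 p [506.  289.5 139.6] yawx -89.9 tilt [0.004 0.002] q [ 0.86  0.   -0.12  0.   -1.44 -0.86] F [-3.1  0.1 14.6] w 12.9
```

View pics/s43.png

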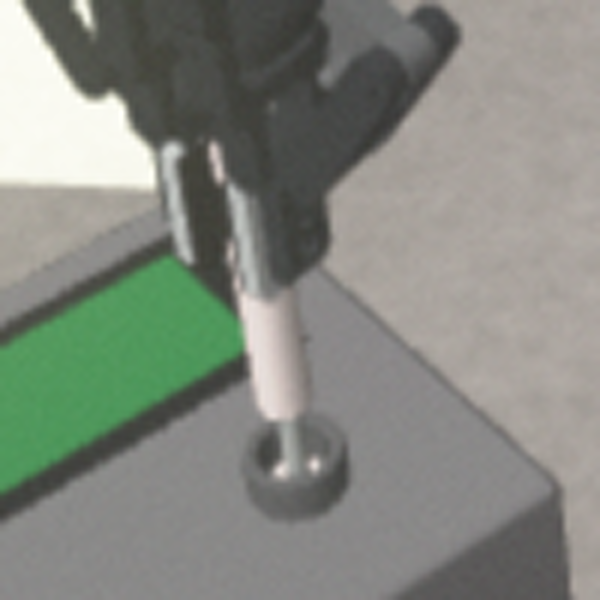

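>>> arm_command(commands=[[0,0,-8,0,0,0,0.05],[0,0,-15,0,0,0,0.05],[0,0,-14,0,0,0,0.05],[2,10,0,0,0,0,0.05],[4,20,0,0,0,0,0.05],[5,26,0,0,0,0,0.05],[5,26,0,0,0,0,0.05],[5,26,0,0,0,0,0.05],[4,15,0,0,0,0,0.05],[1,7,0,0,0,0,0.05]])

```text
time_s: 47.07
eef_pos: [373.5, 262.7, 172.9]
orientation: [[0.002, -1.0, -0.001], [-1.0, -0.002, 0.0], [-0.0, 0.001, -1.0]]
ft_force: [1.5, -0.4, -0.1]
gripper_width: 12.9
```

>>> arm_command(commands=[[0,0,0,0,0,0,0.05],[0,0,0,0,0,0,0.05],[0,0,0,0,0,0,0.05],[0,0,0,0,0,0,0.05]])

```text
time_s: 47.4
eef_pos: [375.7, 263.1, 172.8]
orientation: [[-0.0, -1.0, -0.001], [-1.0, 0.0, -0.001], [0.001, 0.001, -1.0]]
ft_force: [0.0, -0.0, 0.2]
gripper_width: 12.4
```

```bash
python3 -c "
from h import *
go(375.2,262.7,178,-90)
im=crop('side','s44.png',220,240,360,380,5)
im=r.camera('top')
cv2.imwrite('pics/c11.png',cv2.resize(im[270:340,110:190],None,fx=8,fy=8,interpolation=cv2.INTER_CUBIC))
"
```

```text
t 47.4 p [375.7 263.1 172.8] yawx -90.0 tilt [-0.001 -0.001] q [ 1.05 -0.35 -0.37 -0.   -1.55 -1.05] F [ 0.  -0.   0.2] w 12.4
tool shift [ 0.4  0.5 -5.2] turn z -0.0
```

View pics/s44.png

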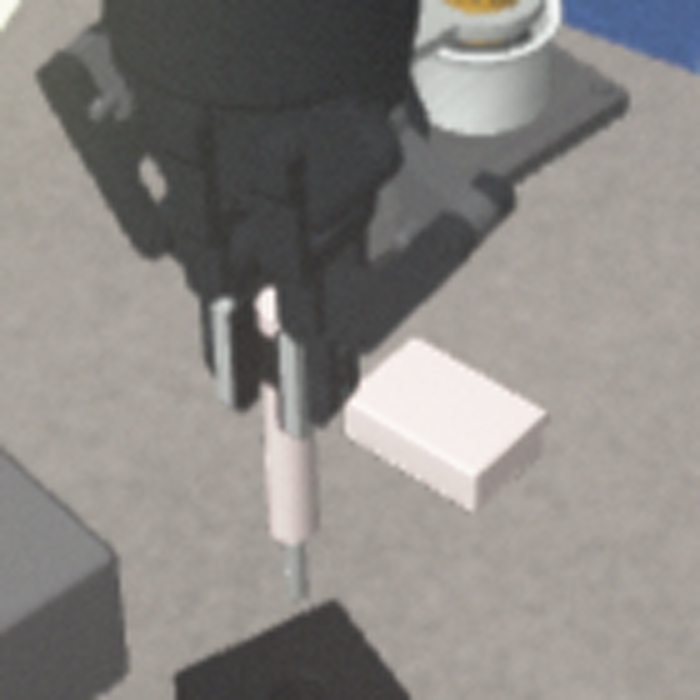

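View pics/c11.png

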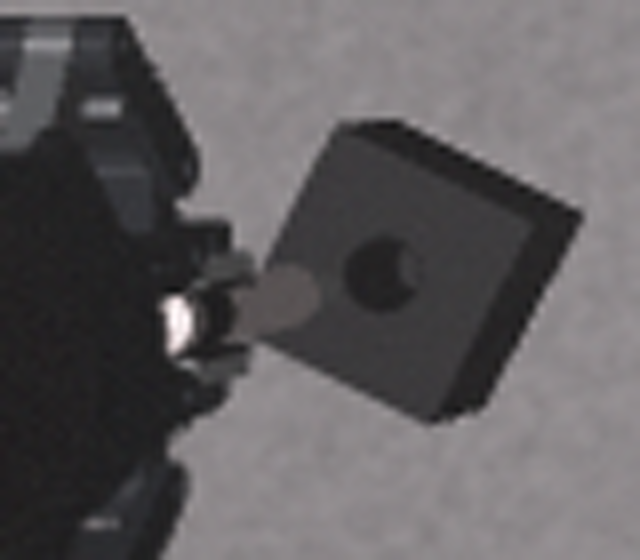

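>>> arm_command(commands=[[0.3,0.4,10,0,0,0,0.05],[0,0,18,0,0,0,0.05],[0,0,18,0,0,0,0.05],[0,0,12,0,0,0,0.05],[0,0,2,0,0,0,0.05],[0,0,0,0,0,0,0.05],[0,0,0,0,0,0,0.05]])

```text
time_s: 48.08
eef_pos: [375.2, 263.0, 114.0]
orientation: [[0.0, -1.0, 0.001], [-1.0, -0.0, 0.0], [-0.0, -0.001, -1.0]]
ft_force: [0.1, -0.3, 0.4]
gripper_width: 13.2
```

```bash
python3 -c "
from h import *
st()
im=crop('side','s45.png',240,300,340,410,6)
im=r.camera('top')
cv2.imwrite('pics/c12.png',cv2.resize(im[270:340,110:190],None,fx=8,fy=8,interpolation=cv2.INTER_CUBIC))
"
```

```text
t 48.08 p [375.2 263.  114. ] yawx -90.0 tilt [0.001 0.   ] q [ 1.06 -0.34 -0.47  0.   -1.44 -1.05] F [ 0.1 -0.3  0.4] w 13.2
```

View pics/s45.png

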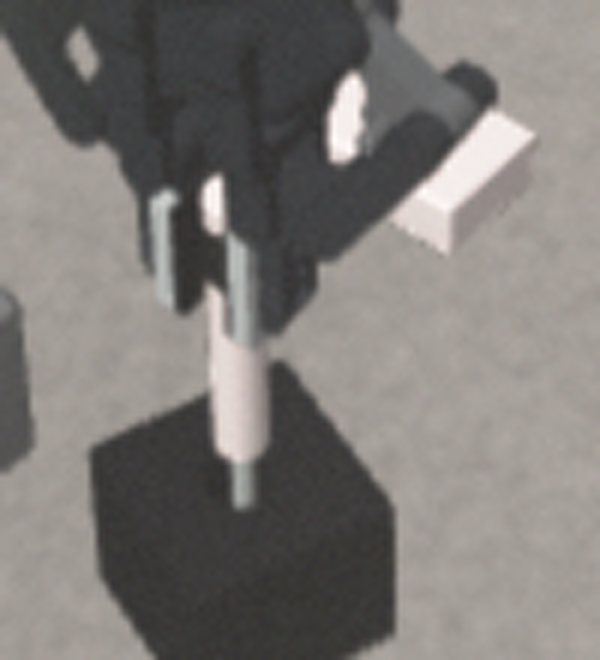

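View pics/c12.png

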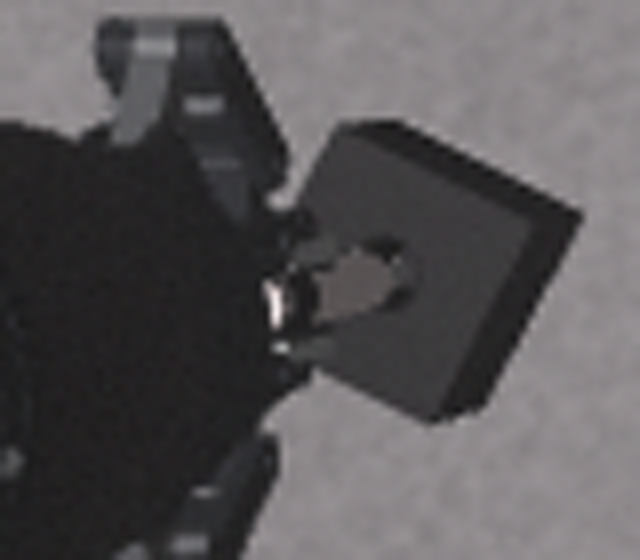

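>>> arm_command(commands=[[0,0,8,0,0,0,0.05],[0,0,6,0,0,0,0.05],[0,0,4,0,0,0,0.05],[0,0,3,0,0,0,0.05],[0,0,2,0,0,0,0.05],[0,0,0,0,0,0,0.05],[0,0,0,0,0,0,0.05]])

```text
time_s: 48.77
eef_pos: [374.7, 262.7, 90.2]
orientation: [[0.0, -1.0, -0.0], [-1.0, -0.0, -0.0], [0.0, 0.0, -1.0]]
ft_force: [0.4, -0.3, 0.4]
gripper_width: 12.7
```

>>> arm_command(commands=[[0,0,1.5,0,0,0,0.05],[0,0,1.5,0,0,0,0.05],[0,0,0,0,0,0,0.05]])

```text
time_s: 49.02
eef_pos: [374.6, 262.7, 87.0]
orientation: [[0.0, -1.0, -0.0], [-1.0, -0.0, -0.0], [0.0, 0.0, -1.0]]
ft_force: [0.3, 0.3, -1.7]
gripper_width: 12.7
```

```bash
python3 -c "
from h import *
st()
im=crop('side','s46.png',240,300,340,410,6)
"
```

```text
t 49.02 p [374.6 262.7  87. ] yawx -90.0 tilt [-0. -0.] q [ 1.06 -0.33 -0.51 -0.   -1.39 -1.05] F [ 0.3  0.3 -1.7] w 12.7
```

View pics/s46.png

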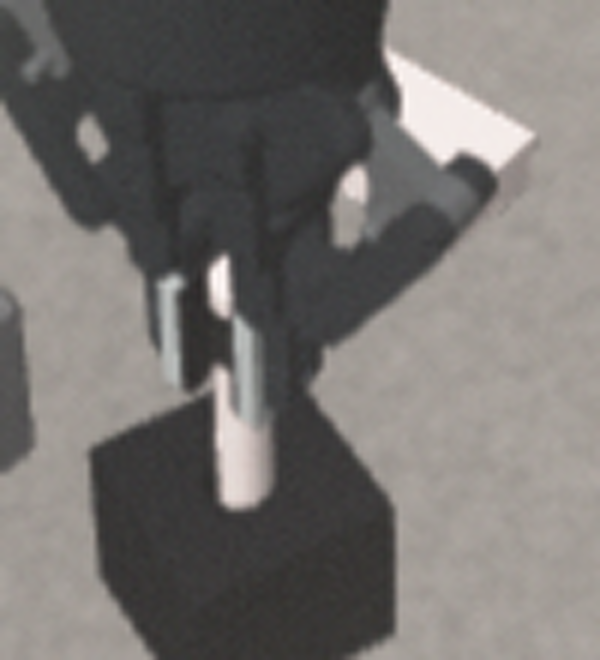

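It is in the hole, still without floor contact. Lower a little further.

>>> arm_command(commands=[[0,0,1,0,0,0,0.05],[0,0,1,0,0,0,0.05],[0,0,0,0,0,0,0.05],[0,0,0,0,0,0,0.05]])

```text
time_s: 49.4
eef_pos: [375.0, 263.0, 85.9]
orientation: [[0.001, -1.0, 0.001], [-1.0, -0.001, 0.001], [-0.001, -0.001, -1.0]]
ft_force: [-0.9, -0.4, 4.2]
gripper_width: 13.1
```

Floor contact at 4 N. Release and retreat.

>>> arm_command(commands=[[0,0,0,0,0,0,0.2],[0,0,0,0,0,0,0.35],[0,0,0,0,0,0,0.5],[0,0,0,0,0,0,0.5],[0,0,0,0,0,0,0.5],[0,0,-10,0,0,0,0.5],[0,0,-25,0,0,0,0.5],[0,0,-35,0,0,0,0.5],[0,0,-35,0,0,0,0.5],[0,0,-20,0,0,0,0.5]])

```text
time_s: 50.23
eef_pos: [375.7, 263.0, 215.5]
orientation: [[0.0, -1.0, 0.004], [-1.0, -0.0, 0.003], [-0.003, -0.004, -1.0]]
ft_force: [-0.1, -0.5, 0.8]
gripper_width: 42.9
```

>>> arm_command(commands=[[30,0,-10,0,0,0,0.5],[35,0,0,0,0,0,0.5],[35,0,0,0,0,0,0.5],[35,0,0,0,0,0,0.5],[35,0,0,0,0,0,0.5],[30,0,0,0,0,0,0.5],[20,0,0,0,0,0,0.5],[0,0,0,0,0,0,0.5],[0,0,0,0,0,0,0.5]])

```text
time_s: 50.98
eef_pos: [374.9, 42.0, 221.2]
orientation: [[-0.002, -1.0, 0.001], [-1.0, 0.002, 0.001], [-0.001, -0.001, -1.0]]
ft_force: [0.2, 0.3, -0.0]
gripper_width: 42.5
```

```bash
python3 -c "
from h import *
st()
cv2.imwrite('pics/side9.png',r.camera('side'));cv2.imwrite('pics/top9.png',r.camera('top'))
"
```

```text
t 50.98 p [374.9  42.  221.2] yawx -90.1 tilt [0.001 0.001] q [ 0.66 -0.59 -0.44  0.   -1.72 -0.66] F [ 0.2  0.3 -0. ] w 42.5
```

View pics/side9.png

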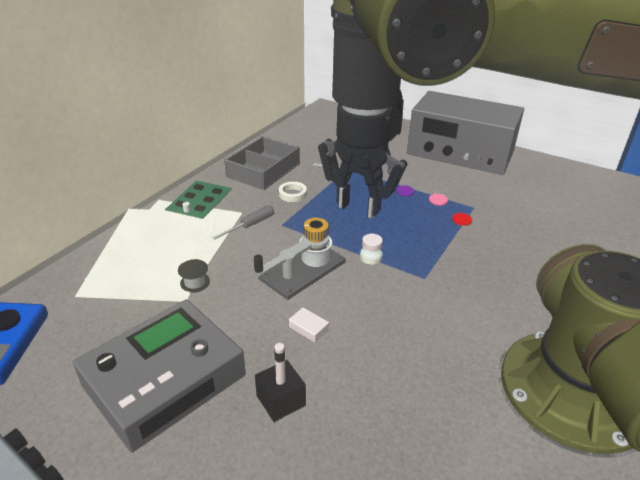

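View pics/top9.png

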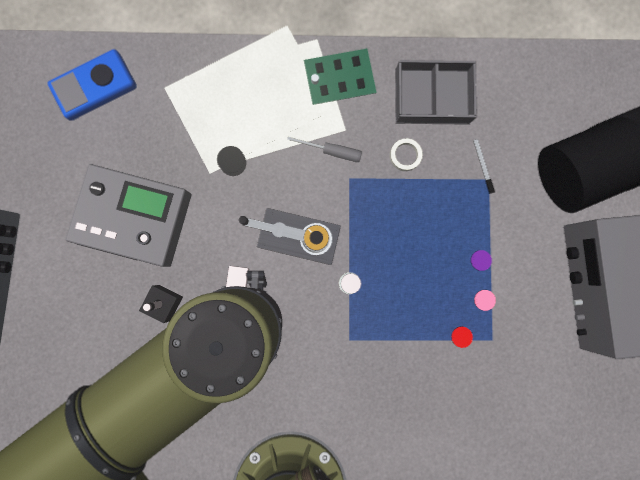

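```bash
python3 - <<'E'
from det import *
im=cv2.imread('pics/top9.png');M=masks(im)
for c,a in cen(M['gold'],(290,215,345,260),20):
    for z in (94.5,106): print('gold',c,a,p2w('top',[c],z))
for c,a in cen(M['dark'],(234,210,254,230),12): print('knob',c,p2w('top',[c],96))
s=cv2.imread('pics/side9.png')
a=cv2.resize(s[205:300,245:345],None,fx=5,fy=5,interpolation=cv2.INTER_CUBIC)
b=cv2.resize(s[330:425,245:310],None,fx=5,fy=5,interpolation=cv2.INTER_CUBIC)
cv2.imwrite('pics/c13.png',np.hstack([a[:475],b[:475]])[:, :800])
cv2.imwrite('pics/c14.png',cv2.resize(im[205:270,230:350],None,fx=6,fy=6,interpolation=cv2.INTER_CUBIC))
E
```

```text
gold [315.98089172 237.70382166] 314 [[504.92319809 -48.78154614  94.5       ]]
gold [315.98089172 237.70382166] 314 [[504.14919901 -48.63299397 106.        ]]
knob [244.29268293 220.07317073] [[537.84223402  88.67190642  96.        ]]
```

View pics/c13.png

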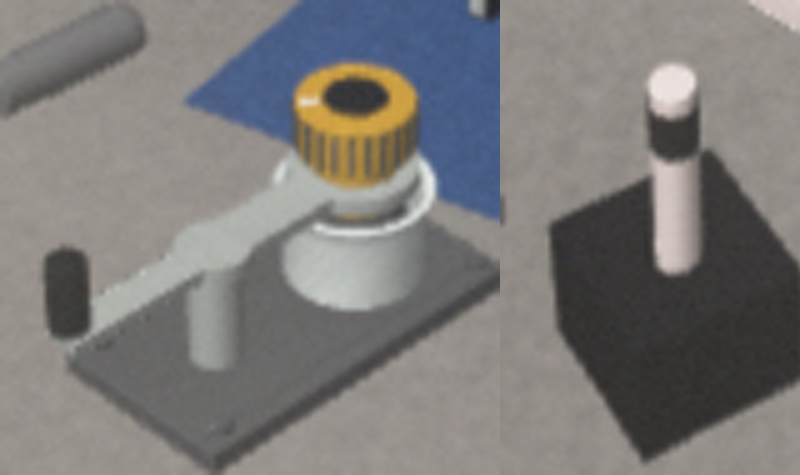

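View pics/c14.png

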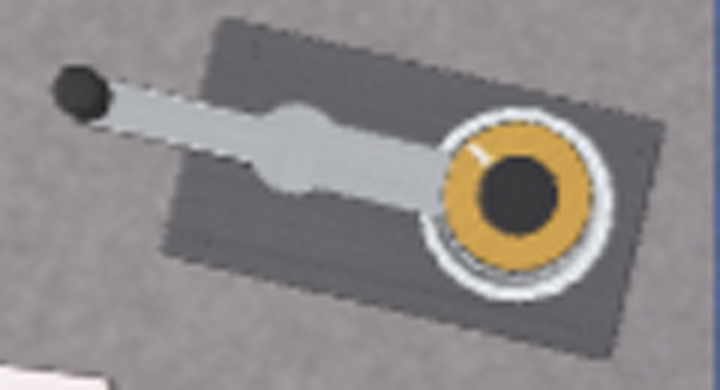

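```bash
python3 -c "
from plant import r
print(r.finish_job())"
```

```text
the job is handed in; nothing more can be done
None
```

I assembled the optical head, clamped the stack, pressed the zero button and put the stylus back, then handed the job in at about 51 s. No verdict was reported.

- **Stack:** the lens went in first, then the black spacer ring, then both green filters. Only two were on the bench; I left the purple, pink and red look-alikes alone. Each part looked flat in the side view.
- **One slip:** my first grasp of the first filter slipped off the top and shifted it about 2 mm on the mat. The second grasp held.
- **Yoke:** I swung it about 92° by its knob until it met its stop, with about 25 N of reaction. In the last pictures it is still closed and the ring is centred over the barrel.
- **Retaining ring:** I turned it clockwise about 304° by the wrist joint. The white mark on the collar shows about 301°, or 5.26 rad. That puts the foot compression at about 2 mm; I calculated this from the ring angle, as it can't be measured directly.
- **Zero button:** it began to give at a tool height of about 144 mm and bottomed out at 139.6 mm with 14.6 N. I held it down for more than 0.3 s.
- **Stylus:** it is back in the hole, touched the floor with about 4 N, and stands upright as before. It leaned a few degrees in the grip while I carried it.

In the last pictures the other things on the bench looked untouched, and the arm was clear of everything. No check failed. The two camera views differed by about 2–3 mm in places, within the clearances.

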